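# Charge the contact tumbler with balls by the scoopful

### The arm

A 6-joint arm with a two-finger parallel gripper is mounted at the origin on the work surface. World frame = base frame: x ahead of the robot, y to its left, z up, the work surface at z = 0. Lengths are in mm, angles in rad, forces in N, time in s.
With the tool pointing down it reaches from about 350 to 875 mm from the base axis. Payload 4.2 kg.
Tool frame: the origin (TCP) lies on the mounting face of the last link; the fingertips stand 173 mm ahead of it and the grasp point (between the pads) lies 155 mm ahead of it; z points along the fingers, y is the line along which they close (so a half turn about z gives the same grasp; the last joint's range is limited). The gripper opens to 85 mm and grips with 20 to 120 N. Pads are 22 mm wide; open, the fingers measure 114 mm over their backs; the gripper's body (76 mm by 85 mm) begins 54 mm behind the grasp point. The pads swing forward as they close: fully open they stand 13 mm farther back than shut.
Start: joints at [-0.917, 0.385, 0.008, 0, -1.194, -0.259], TCP at [240.403, -576.894, 404.712] pointing down, gripper open.
Joint ranges: [-3.14, 3.14], [-1.21, 2.06], [-1.07, 1.41], [-3.16, 2.05], [-2.99, -0.16], [-3.1, 3.1]. Speed limits (rad/s): [2.79, 2.79, 3.14, 3.14, 3.14, 3.14].

### API

Orientations are given as a unit quaternion [x, y, z, w].
In Python, from bench import arm gives the robot as it stands. The module is installed in compiled form; this text tells all that it offers.
- The arm moves only by the tool move_arm, never from a script. Its arguments are lists of equal length, an entry for each row: "fingers": the finger opening in mm, from 0 to 85.4; "travel": the shift along the tool's x, y, z in mm, a list of three; "dr": the turn, a rotation vector about the tool's x, y, z in rad, a list of three. A call has 1 to 10 rows; each row is the pose to reach, as a shift and turn from the pose commanded when the call began, along the tool's axes at that moment; what a row does not reach only later rows make up. A row lasts 1/10 s, in which the tool goes at most 50 mm and 8.59 degrees, less where a joint would pass 70% of its speed; a pose out of reach is approached as far as the arm can. A call with a gripper value outside its range is refused whole. The fingers move at their own pace and stop on an object; the grip force is fixed at half the most. Time passes only in rows, so rows that repeat a pose let the fingers close. It gives the time, the measured TCP pose, the force, the opening and the grip force at its end, in the units of the state.
- arm.read_state(): the state, without advancing time (a new reading comes with each control period).
- arm.get_image(name): name is "scene" or "top" or "wrist"; returns the picture (384x512x3 uint8, red, green, blue); there is no depth.
- arm.camera_model(name): a dict with "intrinsics" (3x3 intrinsics, pixels), "k1" (the pictures are not rectified: a ray, as slopes to the right and down, at radius r is drawn at 1 + k1 r^2 times it, then the intrinsics apply), "pose" (4x4, takes a point from camera to world coordinates). Camera axes: x right, y up, looking along -z (the intrinsics and any distortion apply to the point x, -y, -z); pixel columns grow to the right and rows downward; lengths in mm; the calibration is good to about 2 mm. A picture is of the moment at which its call begins: read the wrist's pose just before it. camera_model takes no time and is no camera call; for the wrist camera it gives the pose at the moment of the call.
- arm.job_done(): hands the job in; it is judged then, once.
The state is a dict: "clock": time; "joints": joint angles; "joint_vel": joint speeds; "joint_efforts": joint torques, N m; "position": TCP position; "ee_rot": TCP orientation; "contact_force": force on the tool from outside, world axes, zero at the start; "wrist_torque": the same for the moment, N m; "gripper_width": finger opening in mm; "grasp_force": force on a finger pad.
Only numpy, scipy, OpenCV 4.12 (cv2) and the standard library are available. Lean on these libraries where they do the work, as an engineer would, in place of code of your own. Each camera call takes 0.05 s, during which the arm holds its last target. There are 200 camera calls.

### The job

Charge the tumbler: turn its lock collar by the orange tab anticlockwise all the way open to the white mark, set the lid aside on the bench, and with the scoop move every ceramic ball from the blue bin into the bowl, as many scoopfuls as it takes, never touching a ball with the gripper. When all the balls are in, lay the lid flat on the bowl again, and after that turn the collar clockwise all the way to the red mark. Leave the scoop standing upright in the middle of its yellow pad, and do not push the other things on the bench about.

Things in the scene. Friction and masses are not known exactly. Their poses are not given: they have to be found in the camera images.
- bin: Fixed blue bin 288 long (its x) x 118 wide (y), walls 5 thick, open on top; inside y = -54..54, x = -119..160. All walls 50 high, except 70 where x is below -64. Origin on the bench; its -x end is nearest the robot. Inside, a level grey floor lies between a steep ramp (-x end) and a gentle apron (+x end)
- bin_valley (a point): Middle of the line across y where the bin's level floor meets its ramp, at x = -50, z = 8 of the bin, axes as the bin's. The floor is level from here to x = 40, then the apron rises at 8 degrees to the +x wall. The ramp rises at 40 degrees toward -x (66 high at the -x wall). The balls start between x = -50 and 35 and roll back down off the ramp and the apron
- ball0: Ceramic ball, 26 diameter, 25 g, terracotta red-brown, origin at its centre; may be absent. Rolls very easily, even on a slight slope
- ball1: Ceramic ball, 26 diameter, 25 g, white, origin at its centre; may be absent. Rolls very easily, even on a slight slope
- ball2: Ceramic ball, 26 diameter, 25 g, white, origin at its centre; may be absent. Rolls very easily, even on a slight slope
- ball3: Ceramic ball, 26 diameter, 25 g, terracotta red-brown, origin at its centre; may be absent. Rolls very easily, even on a slight slope
- ball4: Ceramic ball, 26 diameter, 25 g, white, origin at its centre; may be absent. Rolls very easily, even on a slight slope
- ball5: Ceramic ball, 26 diameter, 25 g, white, origin at its centre; may be absent. Rolls very easily, even on a slight slope
- ball6: Ceramic ball, 26 diameter, 25 g, terracotta red-brown, origin at its centre; may be absent. Rolls very easily, even on a slight slope
- ball7: Ceramic ball, 26 diameter, 25 g, white, origin at its centre; may be absent. Rolls very easily, even on a slight slope
- scoop: Loose aluminium box scoop, 0.2 kg, upright on the yellow pad at the start. Floor 90 long (x) x 76 wide (y) x 2.5 thick, origin at the centre of its underside, z up. Its open lip is the -x edge (x = -45); back wall at x = 45, 44 high; side walls 34 high from x = -25 to 45 (the first 20 mm of floor have none). Red bar handle above (see scoop_grip)
- scoop_grip (a point): Grip point at x = 5, y = 0, z = 85 of the scoop, about the centre of mass, in the handle: a bar 88 long along x (from -36 to 52), 16 wide (y), from z = 75 to 95, on a post at the back. Pinch it across y
- pad: Fixed flat yellow pad, 170 (x) x 160 (y) x 4 thick, the scoop's place; origin under its centre. The bench on its robot side, about 440 ahead of the robot's axis between tumbler and bin, is free (room for the lid)
- tumbler: Fixed vibratory tumbler: red base 170 x 170 x 50, on it a grey round bowl, outside diameter 142, inside 128, inner floor z = 60, rim z = 135. Origin on the bench on the bowl's axis. Around the rim is the captive black lock collar: ring of inside diameter 156, outside 168, z = 105 to 147, so it stands 12 above the rim
- bowl_floor (a point): Centre of the bowl's inner floor, on the axis, at z = 60 of the tumbler
- bowl_rim (a point): Centre of the bowl's mouth at rim height (z = 135 of the tumbler); the seated lid's origin is here
- collar (a joint): Turn of the lock collar about the bowl's vertical axis, rad: 0 open (white mark), grows clockwise seen from above, hard stop at 1.25 = locked (red mark). Starts at 1.0 to 1.25, stays where it is left; friction 0.12 N m
- collar_tab (a point): Grip point on the collar's orange tab, 100 from the bowl's axis, z = 155 of the tumbler; moves with the collar. The tab is an upright plate 34 long radially, 14 thick tangentially, z = 120 to 175: pinch its thickness from above and follow the arc
- lock_mark (a point): Where the tab's grip point is when the collar is locked (above the red mark on the tumbler)
- lid: Loose white lid, on the bowl at the start: disc 146 diameter x 8 thick, 0.12 kg, origin at the centre of its underside; black bar knob on top, 50 long (x) x 20 wide (y), z = 8 to 44. It rests flat on the bowl's rim inside the collar, 5 mm to spare all round
- battery_pack: Bystander: red tool battery pack 130 x 75 x 70, loose
- tape_roll: Bystander: blue roll 90 diameter x 24, loose
- screwdriver: Bystander: screwdriver, loose
- flux_jar: Bystander: small jar 56 diameter x 70, loose

How it is judged (in metres and radians):
On the way, in this order (a step that is already met when the one before it is completed fails the run):
1. the collar is turned open to its white mark (value of joint collar below 0.1 rad), for 0.2 s.
2. every ball present lies in the bowl (horizontal distance between each of ball0, ball1, ball2, ball3, ball4, ball5, ball6, ball7 and bowl_floor below 0.062 m and height (world z) of each of ball0, ball1, ball2, ball3, ball4, ball5, ball6, ball7 below 0.125 m), for 0.3 s.
3. the lid lies flat on the bowl's rim (all of step 2 and distance between lid and bowl_rim below 0.009 m and angle between lid's own z axis and vertical below 0.05 rad and angle between the z axis of lid and the z axis of tumbler, either way round below 0.05 rad), for 0.2 s.
4. the collar is turned to the locked mark with the lid on (distance between lid and bowl_rim below 0.009 m and angle between lid's own z axis and vertical below 0.05 rad and angle between the z axis of lid and the z axis of tumbler, either way round below 0.05 rad and value of joint collar above 1.17 rad), for 0.2 s.
At the end, for the whole second after the job is handed in: All balls present lie in the bowl (within 62 mm of its axis, below the rim), the lid lies flat on the rim (within 9 mm and 0.05 rad), the collar stands at 1.17 rad or more, the scoop stands upright on the pad within 50 mm of its centre, all at rest (all of step 2 and all of step 4 and linear speed of each of lid, scoop below 0.02 m/s and horizontal distance between scoop and pad below 0.05 m and height (world z) of scoop below 0.012 m and angle between scoop's own z axis and vertical below 0.1 rad); the robot touches nothing.
It fails at once if the fingers touch a ball (contact force between the fingers and ball0 above 2 N or contact force between the fingers and ball1 above 2 N or contact force between the fingers and ball2 above 2 N or contact force between the fingers and ball3 above 2 N or contact force between the fingers and ball4 above 2 N or contact force between the fingers and ball5 above 2 N or contact force between the fingers and ball6 above 2 N or contact force between the fingers and ball7 above 2 N).
It fails at once if the battery pack is moved more than 30 mm (distance of battery_pack from where it was at the start of the episode above 0.03 m).
It fails at once if the tape roll is moved more than 30 mm (distance of tape_roll from where it was at the start of the episode above 0.03 m).
It fails at once if the screwdriver is moved more than 30 mm (distance of screwdriver from where it was at the start of the episode above 0.03 m).
It fails at once if the flux jar is moved more than 30 mm (distance of flux_jar from where it was at the start of the episode above 0.03 m).
Of ball0, ball1, ball2, ball3, ball4, ball5, ball6, ball7 only 5 to 8 are there at a start; the rules pass over those that are not, and their reading is None.
At some moment in a run one of scoop, lid may be knocked a few centimetres aside while the robot is not near it.
It also fails if it takes over 210 s, if anything falls off the work surface, if the arm or the gripper's body presses on something with over 40 N, if the wrist force passes 120 N, or if a joint passes its speed limit or range.

## Working session

There is one attempt and no reset: what is moved stays moved. The work goes in short steps, Python scripts to look and compute and a tool call to move; the robot and the scene stay as the last step left them, time stands still between calls to the robot, and variables do not carry over. Pictures are saved under pics/ and viewed, at most 14 in all, crops included, and the job is handed in when it is done.

Besides the shell and the picture viewer there is one more tool, called after "Request:" as name(argument=value, ...) on one line, values as JSON. move_arm: Moves the arm, as the interface text tells. Its arguments: {"type":"object","properties":{"fingers":{"type":"array","items":{"type":"number"}},"travel":{"type":"array","items":{"type":"array","items":{"type":"number"}}},"dr":{"type":"array","items":{"type":"array","items":{"type":"number"}}}},"required":["fingers","travel","dr"]}

```bash
mkdir -p pics; python3 - <<'E'
from bench import arm
import cv2,numpy as np
for n in ("scene","top"):
    im=arm.get_image(n); cv2.imwrite(f"pics/{n}0.png",im[:,:,::-1]); np.save(f"pics/{n}0.npy",im)
    m=arm.camera_model(n); print(n,m)
s=arm.read_state();print(s)
E
python3 -c "
import cv2,numpy as np
a=cv2.imread('pics/scene0.png');b=cv2.imread('pics/top0.png')
cv2.imwrite('pics/top0b.png',cv2.resize(b,(800,600),interpolation=2))"
```

```text
scene {'intrinsics': array([[431.13791436,   0.        , 254.46647778],
       [  0.        , 431.13791436, 186.59294767],
       [  0.        ,   0.        ,   1.        ]]), 'k1': -0.16419487541444014, 'pose': array([[-1.28932039e-01, -7.47178986e-01,  6.51997004e-01,
         1.30328298e+03],
       [ 9.91518474e-01, -8.62860336e-02,  9.71896914e-02,
         4.27706152e+01],
       [-1.63598597e-02,  6.58997939e-01,  7.51966802e-01,
         9.15548490e+02],
       [ 0.00000000e+00,  0.00000000e+00,  0.00000000e+00,
         1.00000000e+00]])}
top {'intrinsics': array([[470.04411115,   0.        , 256.63049644],
       [  0.        , 470.04411115, 189.91829865],
       [  0.        ,   0.        ,   1.        ]]), 'k1': -0.058176721128133234, 'pose': array([[-5.63320767e-02,  9.72630210e-01, -2.25426645e-01,
         3.47492308e+02],
       [-9.98399684e-01, -5.60022040e-02,  7.86283330e-03,
        -7.37069134e+01],
       [-4.97675973e-03,  2.25508820e-01,  9.74228415e-01,
         1.24065057e+03],
       [ 0.00000000e+00,  0.00000000e+00,  0.00000000e+00,
         1.00000000e+00]])}
{'clock': 0.1, 'joints': array([-9.17380330e-01,  3.85513715e-01,  6.75599542e-03, -3.83436031e-04,
       -1.19402002e+00, -2.58562081e-01]), 'joint_vel': array([-1.23407802e-03, -2.11238753e-06,  3.37597509e-03,  1.60271704e-03,
       -1.45792000e-03,  8.53573332e-05]), 'joint_efforts': array([-4.44693005e-04, -3.93321419e+01,  1.88928187e+01,  4.19797406e+00,
       -2.61732894e-03, -3.68970859e-06]), 'position': array([ 240.36043301, -576.74515576,  403.71518175]), 'ee_rot': array([-1.96077483e-01,  9.80587889e-01,  9.67951089e-04, -2.76264763e-04]), 'contact_force': array([-1.00110742, -1.26891262, -1.04261955]), 'wrist_torque': array([-0.00548664,  0.01660446, -0.04587504]), 'grasp_force': 0.0, 'gripper_width': 85.22909704143716}
```

View pics/top0b.png

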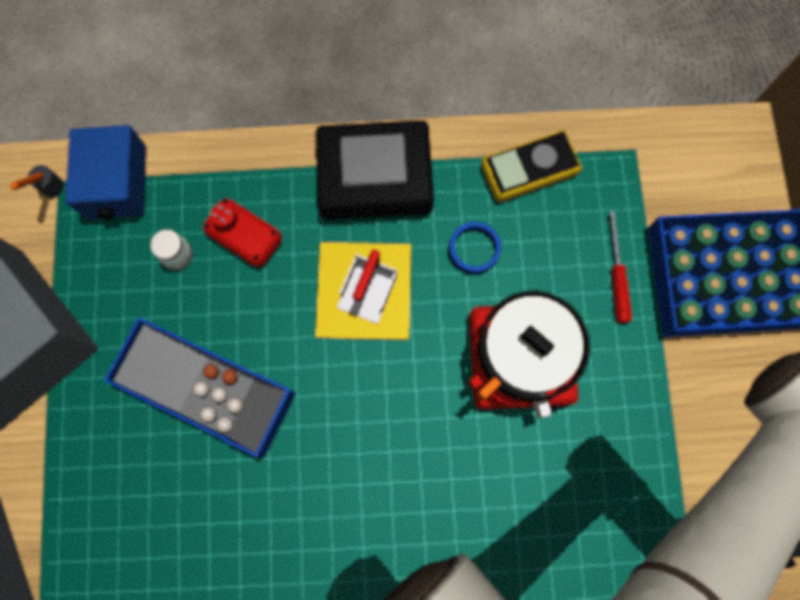

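View pics/scene0.png

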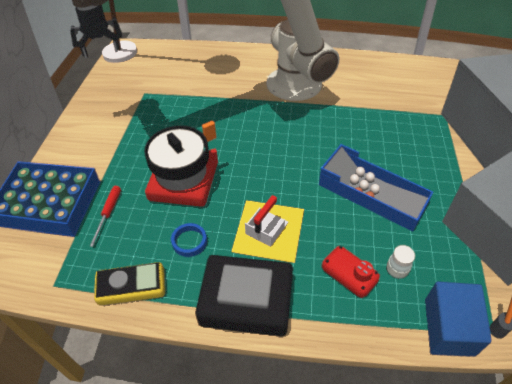

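The top view shows 7 balls (5 white, 2 red) near (215,398) of 800x600, the bin at (200,388), the scoop on its pad at (365,290), and the tumbler with lid at (535,345), orange tab at (488,388). I'll measure these next.

```bash
cat > h.py <<'E'
import numpy as np,cv2
from scipy.spatial.transform import Rotation as R
from bench import arm
def ray(m,uv):
    K=m["intrinsics"];k=m["k1"];uv=np.atleast_2d(uv).astype(float)
    d=(uv-[K[0,2],K[1,2]])/K[0,0];s=d.copy()
    for _ in range(20): s=d/(1+k*(s**2).sum(1,keepdims=True))
    v=np.c_[s[:,0],-s[:,1],-np.ones(len(s))]@m["pose"][:3,:3].T
    return m["pose"][:3,3],v
def onz(m,uv,z):
    o,v=ray(m,uv);return o+v*((z-o[2])/v[:,2:])
def proj(m,P):
    P=np.atleast_2d(P);c=(P-m["pose"][:3,3])@m["pose"][:3,:3]
    s=np.c_[c[:,0],-c[:,1]]/-c[:,2:];s=s*(1+m["k1"]*(s**2).sum(1,keepdims=True))
    return s*m["intrinsics"][0,0]+[m["intrinsics"][0,2],m["intrinsics"][1,2]]
def mask(im,lo,hi):
    return cv2.inRange(cv2.cvtColor(im,cv2.COLOR_RGB2HSV),np.array(lo),np.array(hi))
def blobs(mk,amin=20):
    c,_=cv2.findContours(mk,cv2.RETR_EXTERNAL,cv2.CHAIN_APPROX_NONE)
    return sorted([x for x in c if cv2.contourArea(x)>=amin],key=lambda x:-cv2.contourArea(x))
def rectz(m,c,z):
    P=onz(m,c[:,0,:],z)[:,:2].astype(np.float32);return cv2.minAreaRect(P)
def move(gpos,Rt,st=None):
    """travel, dr (tool axes) to bring the grasp point to gpos with tool rotation Rt"""
    st=st or arm.read_state();r=R.from_quat(st["ee_rot"]);p=st["position"]
    tcp=np.array(gpos)-155*Rt.as_matrix()[:,2]
    return r.inv().apply(tcp-p).round(1),(r.inv()*Rt).as_rotvec().round(3)
def down(yaw): # tool down, finger closing line (tool y) along world yaw
    y=np.array([np.cos(yaw),np.sin(yaw),0]);z=np.array([0,0,-1.]);return R.from_matrix(np.c_[np.cross(y,z),y,z])
E
python3 - <<'E'
from h import *
im=np.load("pics/top0.npy");m=arm.camera_model("top")
def show(n,mk,z,amin=20,k=4):
    for c in blobs(mk,amin)[:k]:
        x,y,w,h=cv2.boundingRect(c);r=rectz(m,c,z)
        print(n,(x,y,w,h),np.round(r[0],1),np.round(r[1],1),round(r[2],1))
show("pad",mask(im,(22,120,120),(35,255,255)),4,200)
show("blue",mask(im,(105,120,40),(125,255,255)),50,100)
show("red",mask(im,(0,150,100),(5,255,255))|mask(im,(170,150,100),(180,255,255)),99,30,6)
show("orange",mask(im,(7,170,120),(18,255,255)),175,10)
show("white",mask(im,(0,0,170),(180,60,255)),143,200)
k=mask(im,(0,0,0),(180,255,60));k2=np.zeros_like(k);k2[200:240,325:365]=k[200:240,325:365];show("knob",k2,179,20)
sc=np.zeros_like(k);w=mask(im,(0,0,120),(180,50,255));sc[155:215,205:265]=w[155:215,205:265];show("scoop",sc,40,20)
E
```

```text
pad (202, 155, 61, 62) [650.9 -18.4] [161.4 170.1] 86.6
blue (415, 134, 97, 81) [ 636.2 -646.7] [271.2 206.9] 90.0
blue (67, 204, 120, 89) [493.1 255.6] [293.  119.2] 61.6
blue (42, 81, 50, 59) [879.9 423. ] [136.6 170.2] 89.3
blue (288, 142, 32, 33) [ 702.6 -212. ] [82.2 88.4] 85.9
red (131, 128, 48, 41) [738.7 173. ] [124.1  67.3] 53.0
red (393, 170, 11, 36) [ 597.9 -436.2] [20.9 90.7] 88.9
red (227, 161, 15, 31) [651.2 -27.9] [16.  83.1] 64.3
red (351, 246, 19, 13) [ 436.4 -327.8] [22.6 49.3] 26.1
red (302, 197, 13, 16) [ 567.4 -207.9] [29.8 38.4] 85.5
red (307, 251, 22, 10) [ 441.2 -220.1] [21.  50.9] 0.4
orange (307, 242, 14, 14) [ 452.  -202.2] [15.8 35.6] 40.9
orange (7, 111, 19, 10) [816.  499.5] [13.2 48.5] 17.6
orange (144, 238, 6, 7) [489.2 175.3] [11.5 13.7] 89.6
orange (132, 235, 6, 6) [498.6 202.8] [11.9 11.5] 86.9
white (448, 280, 64, 104) [ 229.7 -601.1] [ 93.  257.3] 44.9
white (312, 190, 61, 61) [ 518.1 -280.3] [142.5 144. ] 85.3
white (229, 176, 24, 30) [606.3 -44.8] [32.1 78.4] 66.1
white (316, 97, 20, 22) [ 802.1 -267.5] [51.2 36.6] 17.0
knob (334, 210, 19, 18) [ 515.  -275.7] [43.6 22.2] 44.9
scoop (229, 170, 24, 36) [635.1 -42.8] [37.5 94.6] 66.0
scoop (217, 164, 17, 36) [ 6.542e+02 -4.000e-01] [24.8 95.9] 74.3
```

```bash
python3 - <<'E'
from h import *
a=np.deg2rad(130.3)
print(move([452,-203,270],down(a-np.pi/2)))
E
```

```text
(array([-339.1,  263.7,  -20.8]), array([ 2.000e-03, -1.000e-03,  1.262e+00]))
```

Request:
move_arm(fingers=[85,85,85,85,85,85,85,85,85,85], travel=[[-34,26,-2],[-68,53,-4],[-102,79,-6],[-136,105,-8],[-170,132,-10],[-204,158,-12],[-237,185,-15],[-271,211,-17],[-305,237,-19],[-339,264,-21]], dr=[[0,0,0.126],[0,0,0.252],[0,0,0.379],[0,0,0.505],[0,0,0.631],[0,0,0.757],[0,0,0.883],[0,0,1.01],[0,0,1.136],[0,0,1.262]])

```text
clock: 1.1
position: [452.2, -201.1, 425.6]
ee_rot: [0.423, 0.906, 0.0, -0.0]
contact_force: [0.1, -0.5, 0.3]
gripper_width: 85.0
grasp_force: 0.0
```

```bash
python3 - <<'E'
from h import *
s=arm.read_state();print(s["joints"].round(2),s["position"].round(1))
im=arm.get_image("wrist");m=arm.camera_model("wrist");np.save("pics/w1.npy",im);np.save("pics/w1p.npy",m["pose"]);cv2.imwrite("pics/w1.png",im[:,:,::-1]);print(m)
for c in blobs(mask(im,(7,170,120),(18,255,255)),50)[:2]: print(cv2.boundingRect(c),rectz(m,c,175))
E
```

```text
[-0.09  0.15 -0.27 -0.   -1.16 -2.35] [ 452.2 -201.1  425.6]
{'intrinsics': array([[296.8654268 ,   0.        , 256.57453502],
       [  0.        , 296.8654268 , 190.41908997],
       [  0.        ,   0.        ,   1.        ]]), 'k1': -0.06451203499073462, 'pose': array([[ 7.66626483e-01, -6.16636357e-01, -1.79006814e-01,
         4.09375657e+02],
       [ 6.42089101e-01,  7.37238400e-01,  2.10240645e-01,
        -1.43677994e+02],
       [ 2.32867145e-03, -2.76114370e-01,  9.61121965e-01,
         3.95249238e+02],
       [ 0.00000000e+00,  0.00000000e+00,  0.00000000e+00,
         1.00000000e+00]])}
(247, 181, 19, 41) ((455.8273620605469, -199.00070190429688), (14.097505569458008, 32.81866455078125), 39.430233001708984)
```

View pics/w1.png

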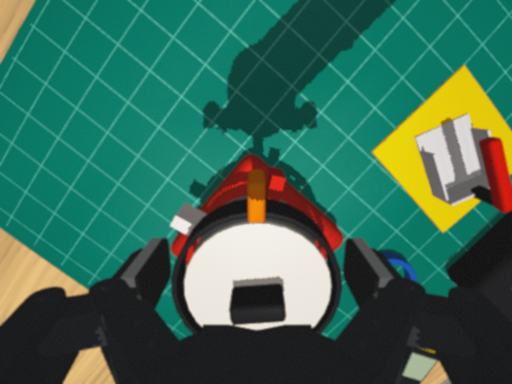

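The wrist view shows the tab at (256,190), red mark beside it at (278,183), white mark at (187,218), the lid below centre.

```bash
cat >> h.py <<'E'
AX=np.array([519.,-278.])
E
python3 - <<'E'
from h import *
im=np.load("pics/w1.npy");m=arm.camera_model("wrist")
w=mask(im,(0,0,170),(180,60,255));w[:215]*=(np.arange(512)>210).astype(np.uint8)[None]
c=blobs(w,500)[0];P=onz(m,c[:,0,:],143)[:,:2]
b=cv2.boundingRect(c);keep=(c[:,0,1]<300)&((c[:,0,1]<275)|(c[:,0,0]<200)|(c[:,0,0]>310));P=P[keep]
A=np.c_[P,np.ones(len(P))];s=np.linalg.lstsq(A,(P**2).sum(1),rcond=None)[0];print(b,s[:2]/2,np.sqrt(s[2]+(s[:2]**2).sum()/4))
for n,mk,z in(("red",mask(im,(0,150,180),(6,255,255)),110),):
    for c in blobs(mk,20)[:4]: print(n,cv2.boundingRect(c),rectz(m,c,z)[0])
Rt=down(np.deg2rad(39.5))
print(move([455.5,-199.5,260],Rt),move([455.5,-199.5,160],Rt))
E
```

```text
(184, 223, 147, 107) [ 522.93419745 -277.42133402] 71.9389474777137
red (491, 140, 21, 71) (649.3338623046875, -30.200260162353516)
red (270, 176, 15, 15) (473.20208740234375, -187.25929260253906)
red (324, 227, 16, 22) (555.5966186523438, -194.1152801513672)
red (174, 236, 12, 19) (438.1816711425781, -304.4388732910156)
(array([-1.9, -0.6, 10.9]), array([0.002, 0.001, 0.008])) (array([ -1.9,  -0.8, 110.9]), array([0.002, 0.001, 0.008]))
```

Request:
move_arm(fingers=[85,85,85,85,85,0,0,0,0,0], travel=[[-2,-1,30],[-2,-1,60],[-2,-1,90],[-2,-1,111],[-2,-1,111],[-2,-1,111],[-2,-1,111],[-2,-1,111],[-2,-1,111],[-2,-1,111]], dr=[[0,0,0.008],[0,0,0.008],[0,0,0.008],[0,0,0.008],[0,0,0.008],[0,0,0.008],[0,0,0.008],[0,0,0.008],[0,0,0.008],[0,0,0.008]])

```text
clock: 2.15
position: [452.5, -204.9, 315.5]
ee_rot: [0.424, 0.906, 0.0, 0.001]
contact_force: [-0.3, 7.4, 6.3]
gripper_width: 13.7
grasp_force: 58.9
```

```bash
cat >> h.py <<'E'
AX=np.array([520.,-278.])
def arc(qs):
    """rows for turning about the bowl axis by qs (anticlockwise +), tool down"""
    s=arm.read_state();r=R.from_quat(s["ee_rot"]);p=s["position"];ax=np.array([*AX,p[2]])
    for q in qs:
        Z=R.from_rotvec([0,0,q]);print(r.inv().apply(Z.apply(p-ax)+ax-p).round(1).tolist(),(r.inv()*Z*r).as_rotvec().round(3).tolist())
E
python3 - <<'E'
from h import *
s=arm.read_state();print(s["position"].round(1),s["contact_force"].round(1),s["gripper_width"],s["grasp_force"])
arc(np.linspace(.1,1,10))
E
```

```text
[ 452.5 -204.9  315.5] [-0.3  7.4  6.3] 13.72685596928639 58.90361487865448
[-1.0, -9.9, -0.0] [-0.0, 0.0, -0.1]
[-3.0, -19.6, -0.0] [-0.0, 0.0, -0.2]
[-5.9, -29.1, -0.0] [-0.0, 0.0, -0.3]
[-9.8, -38.3, -0.0] [-0.001, 0.001, -0.4]
[-14.5, -47.0, -0.0] [-0.001, 0.001, -0.5]
[-20.1, -55.2, -0.1] [-0.001, 0.001, -0.6]
[-26.5, -62.9, -0.1] [-0.001, 0.001, -0.7]
[-33.7, -69.8, -0.1] [-0.001, 0.001, -0.8]
[-41.5, -76.0, -0.1] [-0.001, 0.001, -0.9]
[-49.8, -81.3, -0.0] [-0.001, 0.001, -1.0]
```

Request:
move_arm(fingers=[0,0,0,0,0,0,0,0,0,0], travel=[[-1,-9.9,0],[-3,-19.6,0],[-5.9,-29.1,0],[-9.8,-38.3,0],[-14.5,-47,0],[-20.1,-55.2,0],[-26.5,-62.9,0],[-33.7,-69.8,0],[-41.5,-76,0],[-49.8,-81.3,0]], dr=[[0,0,-0.1],[0,0,-0.2],[0,0,-0.3],[0,0,-0.4],[0,0,-0.5],[0,0,-0.6],[0,0,-0.7],[0,0,-0.8],[0,0,-0.9],[0,0,-1.0]])

```text
clock: 3.15
position: [419.8, -295.3, 315.5]
ee_rot: [-0.065, 0.998, 0.001, -0.003]
contact_force: [-9.1, 3.6, 7.8]
gripper_width: 13.2
grasp_force: 59.4
```

```bash
python3 - <<'E'
from h import *
s=arm.read_state();p=s["position"];print(p.round(1),s["contact_force"].round(1),s["wrist_torque"].round(2),s["gripper_width"],np.degrees(np.arctan2(*(p[:2]-AX)[::-1])),np.hypot(*(p[:2]-AX)))
arc([.05,.1,.15,.2,.25,.3])
E
```

```text
[ 419.8 -295.3  315.5] [-9.1  3.6  7.8] [0.75 1.75 0.21] 13.156591100095177 -170.21337012662087 101.65618665280539
[-0.3, -5.1, -0.0] [0.0, 0.0, -0.05]
[-0.9, -10.1, -0.0] [0.001, 0.0, -0.1]
[-1.8, -15.1, -0.0] [0.001, 0.0, -0.15]
[-2.9, -20.1, -0.1] [0.001, 0.0, -0.2]
[-4.2, -25.0, -0.1] [0.001, 0.001, -0.25]
[-5.8, -29.8, -0.1] [0.002, 0.001, -0.3]
```

Request:
move_arm(fingers=[0,0,0,0], travel=[[-0.3,-5,0],[-0.9,-10,0],[-1.8,-15,0],[-1.8,-15,0]], dr=[[0,0,-0.05],[0,0,-0.1],[0,0,-0.15],[0,0,-0.15]])

```text
clock: 3.55
position: [421.4, -301.8, 315.2]
ee_rot: [-0.13, 0.991, 0.012, -0.005]
contact_force: [-10.7, 57.1, 34.2]
gripper_width: 13.2
grasp_force: 123.7
```

```bash
python3 - <<'E'
from h import *
s=arm.read_state();p=s["position"];print(p.round(1),s["contact_force"].round(1),s["wrist_torque"].round(2),s["gripper_width"],np.degrees(np.arctan2(*(p[:2]-AX)[::-1])),np.hypot(*(p[:2]-AX)))
im=arm.get_image("wrist");cv2.imwrite("pics/w2.png",im[150:260,120:400,::-1].repeat(2,0).repeat(2,1))
E
```

```text
[ 421.4 -301.8  315.2] [-10.7  57.1  34.2] [14.66  2.74 -3.01] 13.240608985109855 -166.44428501278875 101.42437593984866
```

View pics/w2.png

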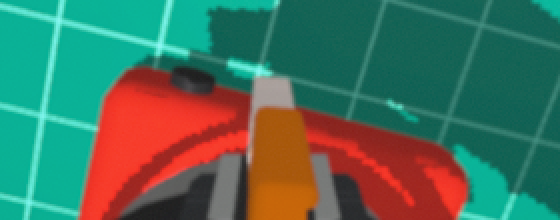

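The crop shows the tab right over the white mark at (270,95), hard stop reached. Release, rise, and look at the lid.

Request:
move_arm(fingers=[85,85,85,85,85,85,85,85,85], travel=[[0,5,0],[0,5,0],[0,5,0],[0,5,0],[0,5,-40],[0,5,-80],[0,5,-120],[0,5,-120],[0,5,-120]], dr=[[0,0,0],[0,0,0],[0,0,0],[0,0,0],[0,0,0],[0,0,0],[0,0,0],[0,0,0],[0,0,0]])

```text
clock: 4.5
position: [424.0, -305.7, 435.3]
ee_rot: [-0.136, 0.991, -0.0, 0.001]
contact_force: [-0.0, -0.2, -0.6]
gripper_width: 85.0
grasp_force: 0.0
```

```bash
python3 - <<'E'
from h import *
s=arm.read_state();print(s["position"].round(1))
im=arm.get_image("wrist");m=arm.camera_model("wrist");np.save("pics/w3.npy",im)
k=mask(im,(0,0,0),(180,255,70));w=mask(im,(0,0,170),(180,60,255))
h=cv2.drawContours(np.zeros_like(w),[cv2.convexHull(blobs(w,500)[0])],-1,255,-1)
for c in blobs(k&h,100)[:3]: print(cv2.boundingRect(c),rectz(m,c,179))
t=arm.get_image("top");mt=arm.camera_model("top");np.save("pics/top1.npy",t)
for c in blobs(mask(t,(7,170,120),(18,255,255)),30)[:3]: print("orange",rectz(mt,c,175))
w=mask(t,(0,0,170),(180,60,255));k=mask(t,(0,0,0),(180,255,70))
for c in blobs(w,1000):
    P=rectz(mt,c,143);
    if abs(P[0][0]-518)<30: h=cv2.drawContours(np.zeros_like(w),[cv2.convexHull(c)],-1,255,-1);print("lid",P)
for c in blobs(k&h,30)[:3]: print("knob",cv2.boundingRect(c),rectz(mt,c,179))
cv2.imwrite("pics/w3.png",im[:,:,::-1])
print(move([519,-278,260],down(np.deg2rad(135))))
E
```

```text
[ 424.  -305.7  435.3]
(234, 261, 39, 61) ((507.5760498046875, -283.1595458984375), (59.79285430908203, 25.24457550048828), 44.41483688354492)
orange ((815.9890747070312, 499.5341491699219), (13.161761283874512, 48.46428680419922), 17.600414276123047)
lid ((513.5948486328125, -353.32293701171875), (105.21943664550781, 83.06697082519531), 70.42784118652344)
(array([-99.1,   0.6,  18.1]), array([ 0.002, -0.001, -0.512]))
```

Request:
move_arm(fingers=[85,85,85,85,85,85,85,85], travel=[[-25,0,4],[-50,0,8],[-75,0,14],[-99,0.5,18],[-99,0.5,40],[-99,0.5,75],[-99,0.5,110],[-99,0.5,110]], dr=[[0,0,-0.13],[0,0,-0.26],[0,0,-0.39],[0,0,-0.512],[0,0,-0.512],[0,0,-0.512],[0,0,-0.512],[0,0,-0.512]])

```text
clock: 5.4
position: [517.4, -277.3, 317.8]
ee_rot: [-0.383, 0.924, 0.005, -0.006]
contact_force: [-0.3, -0.0, -0.5]
gripper_width: 85.0
grasp_force: 0.0
```

Request:
move_arm(fingers=[0,0,0,0,0,0,0], travel=[[0,0,0],[0,0,0],[0,0,0],[0,0,0],[0,0,0],[0,0,0],[0,0,0]], dr=[[0,0,0],[0,0,0],[0,0,0],[0,0,0],[0,0,0],[0,0,0],[0,0,0]])

```text
clock: 6.1
position: [519.7, -278.0, 326.4]
ee_rot: [-0.384, 0.924, -0.001, 0.001]
contact_force: [0.3, 0.3, 5.7]
gripper_width: 19.1
grasp_force: 60.5
```

Request:
move_arm(fingers=[0,0,0,0,0,0], travel=[[0,0,-15],[0,0,-30],[0,0,-60],[0,0,-90],[0,0,-90],[0,0,-90]], dr=[[0,0,0],[0,0,0],[0,0,0],[0,0,0],[0,0,0],[0,0,0]])

```text
clock: 6.7
position: [518.9, -277.6, 414.4]
ee_rot: [-0.383, 0.924, 0.001, 0.0]
contact_force: [0.7, 0.1, -1.9]
gripper_width: 19.0
grasp_force: 59.6
```

```bash
python3 - <<'E'
from h import *
s=arm.read_state();print(s["position"].round(1),s["contact_force"].round(1),s["gripper_width"],s["grasp_force"],s["joints"].round(2))
for n in("scene","wrist"):
    im=arm.get_image(n);np.save(f"pics/{n}4.npy",im);cv2.imwrite(f"pics/{n}4.png",im[:,:,::-1])
print(move([440,-30,165],down(np.deg2rad(135))))
E
```

```text
[ 518.9 -277.6  414.4] [ 0.7  0.1 -1.9] 18.976758914923206 59.560555815696716 [-0.22  0.32 -0.07 -0.   -1.19 -0.57]
(array([-119.7,  230.3,   93.5]), array([ 0.004, -0.001,  0.001]))
```

View pics/wrist4.png

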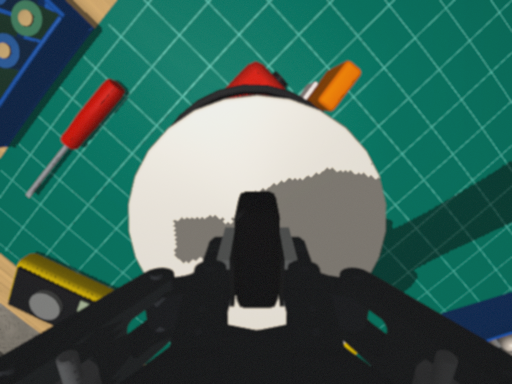

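Lid is held at centre, knob at (257,250). Set it down at about (440,-40).

Request:
move_arm(fingers=[0,0,0,0,0,0,0,0,0,0], travel=[[-20,30,0],[-40,70,0],[-60,110,0],[-80,150,0],[-100,190,10],[-112,223,30],[-112,223,70],[-112,223,110],[-112,223,150],[-112,223,190]], dr=[[0,0,0],[0,0,0],[0,0,0],[0,0,0],[0,0,0],[0,0,0],[0,0,0],[0,0,0],[0,0,0],[0,0,0]])

```text
clock: 7.8
position: [439.5, -41.0, 222.7]
ee_rot: [-0.384, 0.924, 0.0, -0.001]
contact_force: [-0.1, 0.9, -1.7]
gripper_width: 19.2
grasp_force: 59.5
```

Request:
move_arm(fingers=[0,0,0,0,0], travel=[[0,0,10],[0,0,20],[0,0,28],[0,0,31],[0,0,31]], dr=[[0,0,0],[0,0,0],[0,0,0],[0,0,0],[0,0,0]])

```text
clock: 8.3
position: [440.8, -41.0, 194.3]
ee_rot: [-0.383, 0.924, -0.0, 0.001]
contact_force: [-0.4, -0.2, -1.5]
gripper_width: 19.2
grasp_force: 59.4
```

```bash
python3 - <<'E'
from h import *
s=arm.read_state();print(s["position"].round(1),s["contact_force"].round(1),s["gripper_width"],s["grasp_force"],s["joints"].round(2))
E
```

```text
[440.8 -41.  194.3] [-0.4 -0.2 -1.5] 19.17691909789569 59.406757950782776 [ 0.28  0.37 -0.69  0.   -0.51 -1.06]
```

Request:
move_arm(fingers=[0,0,85,85,85,85,85,85,85,85], travel=[[0,0,2.5],[0,0,2.5],[0,0,2.5],[0,0,2.5],[0,0,2.5],[0,0,2.5],[0,0,-30],[0,0,-80],[0,0,-130],[0,0,-180]], dr=[[0,0,0],[0,0,0],[0,0,0],[0,0,0],[0,0,0],[0,0,0],[0,0,0],[0,0,0],[0,0,0],[0,0,0]])

```text
clock: 9.3
position: [439.9, -41.2, 375.8]
ee_rot: [-0.383, 0.924, 0.0, -0.0]
contact_force: [1.8, -0.0, -0.4]
gripper_width: 85.0
grasp_force: 0.0
```

```bash
python3 - <<'E'
from h import *
s=arm.read_state();print(s["position"].round(1))
im=arm.get_image("top");m=arm.camera_model("top");np.save("pics/top5.npy",im)
for c in blobs(mask(im,(0,150,100),(5,255,255))|mask(im,(170,150,100),(180,255,255)),30)[:7]:
    r=rectz(m,c,99); print(np.round(r[0],1),np.round(r[1],1),r[2])
cv2.imwrite("pics/top5.png",cv2.resize(im[110:310,40:400,::-1],(800,444),interpolation=2))
print(move([648.5,-26.6,260],down(np.deg2rad(64.3))))
E
```

```text
[439.9 -41.2 375.8]
[738.8 173. ] [123.9  67.5] 53.007450103759766
[ 598.  -436.1] [21.  90.7] 89.03363800048828
[651.3 -27.9] [16.  83.1] 63.940574645996094
[ 450.6 -223.2] [94.2 22. ] 56.35786056518555
[ 573.9 -203.3] [24.5 46.7] 41.71156692504883
[ 439.3 -334.9] [21.7 35.3] 29.33649253845215
[ 440.5 -201.3] [21.8 19.2] 85.53494262695312
(array([-155.9, -136.6,  -26.8]), array([-0.002,  0.019,  1.238]))
```

View pics/top5.png

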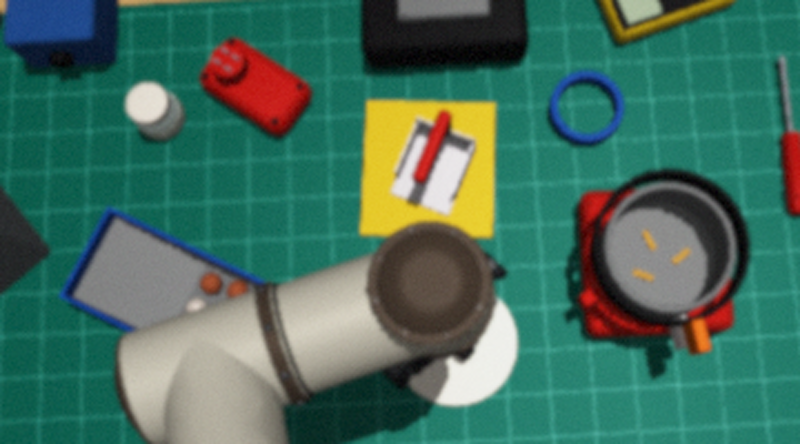

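The lid lies on the bench around (455,355) of the crop, the bowl is open at (665,250), the scoop undisturbed at (435,165). Now the scoop.

Request:
move_arm(fingers=[85,85,85,85,85,85,85,85,85,85], travel=[[-15,-13,-4],[-31,-27,-8],[-47,-41,-12],[-62,-55,-16],[-78,-69,-20],[-94,-83,-24],[-109,-96,-27],[-125,-110,-27],[-140,-123,-27],[-156,-136.5,-27]], dr=[[0,0,0.124],[0,0,0.248],[0,0,0.372],[0,0,0.496],[0,0,0.62],[0,0,0.744],[0,0,0.868],[0,0,0.992],[0,0,1.116],[0,0,1.238]])

```text
clock: 10.35
position: [648.0, -26.9, 400.0]
ee_rot: [0.226, 0.974, -0.0, -0.0]
contact_force: [-0.8, -0.6, 0.8]
gripper_width: 84.7
grasp_force: 0.0
```

```bash
python3 - <<'E'
from h import *
s=arm.read_state();print(s["position"].round(1),s["joints"].round(2))
im=arm.get_image("wrist");m=arm.camera_model("wrist");np.save("pics/w6.npy",im)
for c in blobs(mask(im,(0,150,80),(5,255,255))|mask(im,(170,150,80),(180,255,255)),30)[:4]:
    r=rectz(m,c,99); print(cv2.boundingRect(c),np.round(r[0],1),np.round(r[1],1),r[2])
t=np.load("pics/top5.npy");mt=arm.camera_model("top")
k=mask(t,(0,0,0),(180,255,75));k[:,:300]=0;k[:185]=0;k[:,380:]=0
k=cv2.morphologyEx(k,cv2.MORPH_OPEN,np.ones((2,2)))
for c in blobs(k,100)[:2]:
    P=onz(mt,cv2.convexHull(c)[:,0,:],147)[:,:2].astype(np.float32);print(cv2.boundingRect(c),cv2.minEnclosingCircle(P),cv2.fitEllipse(P))
print(move([648.5,-26.6,89],down(np.deg2rad(64.1))))
E
```

```text
[648.  -26.9 400. ] [ 0.21  0.43  0.06 -0.   -1.21 -2.23]
(0, 71, 116, 168) [ 533.3 -202.8] [110.6 138. ] 88.31592559814453
(396, 138, 116, 73) [732.2 152.6] [125.3  58.1] 53.21396255493164
(251, 144, 15, 88) [656.6 -28. ] [13.5 85.3] 63.66109848022461
(0, 287, 9, 20) [ 643.6 -342.8] [ 9.8 27. ] 46.83266830444336
(301, 208, 50, 72) ((464.3001708984375, -220.9242401123047), 91.40824890136719) ((465.22802734375, -225.17996215820312), (113.53008270263672, 181.15859985351562), 115.92774200439453)
(323, 196, 46, 48) ((513.0952758789062, -280.99072265625), 62.066890716552734) ((514.326904296875, -282.4486083984375), (116.16757202148438, 122.90217590332031), 127.97090148925781)
(array([  2. ,  -0.9, 155.3]), array([-0.   ,  0.001, -0.007]))
```

Request:
move_arm(fingers=[85,85,85,85,85,85,0,0,0,0], travel=[[0,-1,35],[0,-1,70],[0,-1,105],[0,-1,140],[0,-1,155],[0,-1,155],[0,-1,155],[0,-1,155],[0,-1,155],[0,-1,155]], dr=[[0,0,0],[0,0,0],[0,0,0],[0,0,0],[0,0,0],[0,0,0],[0,0,0],[0,0,0],[0,0,0],[0,0,0]])

```text
clock: 11.4
position: [647.0, -27.8, 246.9]
ee_rot: [0.224, 0.975, 0.0, 0.001]
contact_force: [-0.5, 0.6, -0.1]
gripper_width: 27.8
grasp_force: 0.0
```

Request:
move_arm(fingers=[0,0,0], travel=[[0,0,0],[0,0,0],[0,0,0]], dr=[[0,0,0],[0,0,0],[0,0,0]])

```text
clock: 11.7
position: [647.1, -27.6, 246.5]
ee_rot: [0.224, 0.975, 0.0, 0.001]
contact_force: [0.6, 2.0, 4.3]
gripper_width: 14.7
grasp_force: 62.0
```

```bash
python3 - <<'E'
from h import *
s=arm.read_state();print(s["position"].round(1),s["contact_force"].round(1),s["ee_rot"],s["gripper_width"],s["grasp_force"],s["joints"].round(2))
im=arm.get_image("wrist");np.save("pics/w7.npy",im);np.save("pics/w7p.npy",arm.camera_model("wrist")["pose"]);cv2.imwrite("pics/w7.png",im[:,:,::-1])
t=arm.get_image("top");np.save("pics/top7.npy",t);m=arm.camera_model("top")
b=mask(t,(105,120,40),(125,255,255))
for c in blobs(b,100):
    if cv2.boundingRect(c)[0]<120 and cv2.boundingRect(c)[1]>180:
        a=cv2.approxPolyDP(cv2.convexHull(c),5,True);print(a[:,0].tolist(),onz(m,a[:,0],50).round(1).tolist(),onz(m,a[:,0],70).round(1).tolist())
E
```

```text
[647.1 -27.6 246.5] [0.6 2.  4.3] [2.23502770e-01 9.74703014e-01 2.49251180e-04 6.96137968e-04] 14.688936429171463 61.98493480682373 [ 0.21  0.56 -0.12  0.   -0.88 -2.23]
[[88, 204], [120, 218], [114, 267], [67, 243]] [[610.6, 357.7, 50.0], [569.0, 273.0, 50.0], [444.2, 287.6, 50.0], [511.4, 410.2, 50.0]] [[606.2, 350.4, 70.0], [565.3, 267.2, 70.0], [442.6, 281.5, 70.0], [508.7, 402.0, 70.0]]
```

View pics/w7.png

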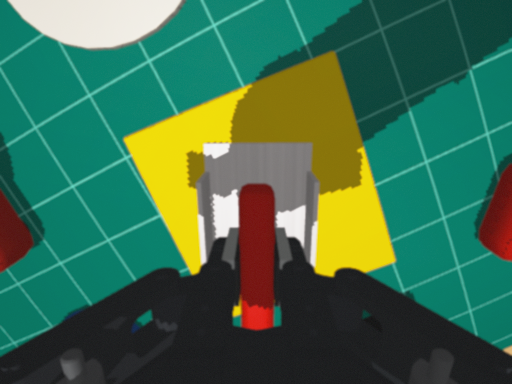

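```bash
cat >> h.py <<'E'
GX,GZ=5.0,87.5
BIN=np.array([483.,237.5]);BYAW=np.deg2rad(61.6)
def scoopR(yaw,pitch): # pitch>0: lip up
    return R.from_euler("ZY",[yaw,pitch])   # +rot about y: x axis down -> lip (-x) up
def smove(P,yaw,pitch,ref=(0,0),st=None):
    """move so that scoop point ref=(x,z in scoop, y=0) lies at world P"""
    Rs=scoopR(yaw,pitch);Rt=Rs*R.from_matrix(np.diag([-1.,1,-1]))
    g=np.array(P)+Rs.apply([GX-ref[0],0,GZ-ref[1]]);return move(g,Rt,st)
def b2w(x,y,z):
    c,s=np.cos(BYAW),np.sin(BYAW);return np.array([BIN[0]+c*x-s*y,BIN[1]+s*x+c*y,z])
E
python3 - <<'E'
from h import *
m=arm.camera_model("wrist");m["pose"]=np.load("pics/w7p.npy")
P=onz(m,[[204,143],[312,143]],6);print(P.round(1));s=arm.read_state();r=R.from_quat(s["ee_rot"])
print(r.inv().apply(P-s["position"]).round(1))
t=np.load("pics/top0.npy");mt=arm.camera_model("top")
b=mask(t,(105,120,40),(125,255,255))
c=[c for c in blobs(b,100) if cv2.boundingRect(c)[0]<120 and cv2.boundingRect(c)[1]>180][0]
a=cv2.approxPolyDP(cv2.convexHull(c),4,True)[:,0];print(a.tolist());print(onz(mt,a,50).round(1).tolist());print(onz(mt,a,70).round(1).tolist())
print(smove(b2w(100,0,180),BYAW,0))
E
```

```text
[[590.7 -41.1   6. ]
 [623.9  27.4   6. ]]
[[ 45.2 -36.9 240.4]
 [ 45.2  39.3 240.4]]
[[89, 204], [186, 251], [167, 291], [67, 243]]
[[610.5, 355.0, 50.0], [474.8, 104.1, 50.0], [377.8, 154.1, 50.0], [511.4, 410.2, 50.0]]
[[606.1, 347.8, 70.0], [472.7, 101.2, 70.0], [377.3, 150.3, 70.0], [508.7, 402.0, 70.0]]
(array([ 258.3,  272.2, -176.2]), array([-0.000e+00,  1.000e-03, -1.526e+00]))
```

```bash
sed -i 's/^GX,GZ=.*/GX,GZ=0.5,87.5/; s/^BIN=.*/BIN=np.array([483.8,236.8]);BYAW=np.deg2rad(62.0)/' h.py
python3 -c "
from h import *
print(smove(b2w(105,0,190),BYAW,0))"
```

```text
(array([ 258. ,  272.4, -186.2]), array([-0.000e+00,  1.000e-03, -1.533e+00]))
```

Request:
move_arm(fingers=[0,0,0,0,0], travel=[[0,0,-20],[0,0,-60],[0,0,-100],[0,0,-140],[0,0,-185]], dr=[[0,0,0],[0,0,0],[0,0,0],[0,0,0],[0,0,0]])

```text
clock: 12.3
position: [646.2, -28.0, 430.0]
ee_rot: [0.224, 0.975, -0.001, -0.002]
contact_force: [0.7, 0.6, -2.3]
gripper_width: 14.8
grasp_force: 61.2
```

Request:
move_arm(fingers=[0,0,0,0,0,0,0,0,0,0], travel=[[25,27,0],[50,54,0],[75,81,0],[100,108,0],[125,135,0],[150,162,0],[175,189,0],[200,216,0],[225,243,0],[258,275,0]], dr=[[0,0,-0.14],[0,0,-0.28],[0,0,-0.42],[0,0,-0.56],[0,0,-0.7],[0,0,-0.84],[0,0,-0.98],[0,0,-1.12],[0,0,-1.26],[0,0,-1.4]])

```text
clock: 13.3
position: [534.1, 332.6, 429.2]
ee_rot: [-0.459, 0.889, -0.0, -0.002]
contact_force: [0.9, 0.8, -2.0]
gripper_width: 14.7
grasp_force: 61.1
```

```bash
python3 - <<'E'
from h import *
s=arm.read_state();print(s["position"].round(1),s["joints"].round(2),s["gripper_width"],s["contact_force"])
print(smove(b2w(105,0,190),BYAW,0))
im=arm.get_image("wrist");np.save("pics/w8.npy",im);np.save("pics/w8p.npy",arm.camera_model("wrist")["pose"]);cv2.imwrite("pics/w8.png",im[:,:,::-1])
E
```

```text
[534.1 332.6 429.2] [ 0.81  0.38  0.06 -0.   -1.26 -1.43] 14.702905848010586 [ 0.89488258  0.84550897 -1.97227229]
(array([ 2.6, -0.9, -3.3]), array([ 0.001, -0.003, -0.129]))
```

View pics/w8.png

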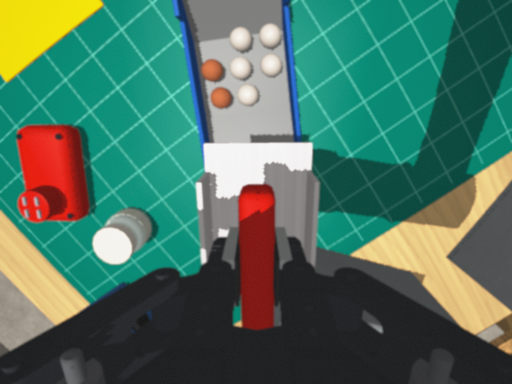

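The wrist view looks along the bin: red balls at (213,70),(221,97), white at (241,39),(270,35),(241,68),(271,65),(248,94).

```bash
cat >> h.py <<'E'
def w2b(P):
    c,s=np.cos(BYAW),np.sin(BYAW);d=np.atleast_2d(P)[:,:2]-BIN;return np.c_[d[:,0]*c+d[:,1]*s,-d[:,0]*s+d[:,1]*c]
E
python3 - <<'E'
from h import *
m=arm.camera_model("wrist");m["pose"]=np.load("pics/w8p.npy")
uv=[(213,70),(221,97),(241,39),(270,35),(241,68),(271,65),(248,94)]
print(w2b(onz(m,uv,21)).round(0).tolist())
uv=[(204,130),(297,130),(192,40),(290,40)] # inner wall tops
print(w2b(onz(m,uv,50)).round(0).tolist())
print("align",smove(b2w(112,0,190),BYAW,0))
from scipy.spatial.transform import Rotation
for x,z,p in((112,60,-8),(112,24,-8)):
    print(x,z,smove(b2w(x,0,z),BYAW,np.deg2rad(p)))
E
```

```text
[[-5.0, -32.0], [28.0, -27.0], [-35.0, 6.0], [-35.0, 40.0], [-3.0, 2.0], [-2.0, 38.0], [28.0, 7.0]]
[[63.0, -48.0], [76.0, 58.0], [-34.0, -46.0], [-22.0, 59.0]]
align (array([-0.6, -5.2, -3.9]), array([ 0.003,  0.   , -0.119]))
112 60 (array([ 32.9,  -9.6, 128.4]), array([-0.006, -0.139, -0.119]))
112 24 (array([ 32.9,  -9.7, 164.4]), array([-0.006, -0.139, -0.119]))
```

```bash
cat >> h.py <<'E'
def spose(P,yaw,pitch,ref=(0,0)):
    Rs=scoopR(yaw,pitch);Rt=Rs*R.from_matrix(np.diag([-1.,1,-1]))
    g=np.array(P)+Rs.apply([GX-ref[0],0,GZ-ref[1]]);return {"position":g-155*Rt.as_matrix()[:,2],"ee_rot":Rt.as_quat()}
def rows(poses,base=None,n=10):
    b=base or arm.read_state()
    for i in range(0,len(poses),n):
        r=R.from_quat(b["ee_rot"]);ch=poses[i:i+n]
        T=[(r.inv().apply(q["position"]-b["position"])*2).round()/2 for q in ch]
        D=[(r.inv()*R.from_quat(q["ee_rot"])).as_rotvec().round(2) for q in ch]
        print("T",[t.tolist() for t in T]);print("D",[(d+0.).tolist() for d in D])
        b={"position":b["position"]+r.apply(T[-1]),"ee_rot":(r*R.from_rotvec(D[-1])).as_quat()}
def interp(a,b,n):
    rr=(R.from_quat(a["ee_rot"]).inv()*R.from_quat(b["ee_rot"])).as_rotvec()
    return [{"position":a["position"]+(b["position"]-a["position"])*t,"ee_rot":(R.from_quat(a["ee_rot"])*R.from_rotvec(rr*t)).as_quat()} for t in np.linspace(0,1,n+1)[1:]]
def scoop_rows(y,v=12,ystep=0,dmax=70,dyaw=0):
    lip=lambda x,z,p:spose(b2w(x,y,z),BYAW+dyaw,np.deg2rad(p),(-45,0))
    out=[]
    for L in np.linspace(55,-50,int(np.ceil(105/v))+1)[1:]:
        out.append(lip(L,8+max(0,L-40)*.14+.5,-(L+50)*.0894-.8))
    for d in np.linspace(0,dmax,8)[1:]:
        out.append(lip(-50-d*.766,8.5+d*.643,np.degrees(np.arcsin(d*.643/90))*.88))
    return out,lip
E
python3 - <<'E'
from h import *
s=arm.read_state();o,lip=scoop_rows(10.5)
pre=interp(s,lip(55,75,-8),5)+interp(lip(55,75,-8),lip(55,11,-8),3)+[lip(55,11,-8)]*2
rows(pre)
E
```

```text
T [[9.5, -0.0, 21.5], [18.5, -0.0, 43.0], [28.0, -0.5, 64.5], [37.0, -0.5, 85.5], [46.5, -0.5, 107.0], [46.5, -0.5, 128.5], [46.5, -0.5, 150.0], [46.5, -0.5, 171.0], [46.5, -0.5, 171.0], [46.5, -0.5, 171.0]]
D [[0.0, -0.03, -0.02], [0.0, -0.06, -0.05], [0.0, -0.08, -0.07], [0.0, -0.11, -0.1], [-0.01, -0.14, -0.12], [-0.01, -0.14, -0.12], [-0.01, -0.14, -0.12], [-0.01, -0.14, -0.12], [-0.01, -0.14, -0.12], [-0.01, -0.14, -0.12]]
```

Request:
move_arm(fingers=[0,0,0,0,0,0,0,0,0,0], travel=[[9.5,0,21.5],[18.5,0,43],[28,-0.5,64.5],[37,-0.5,85.5],[46.5,-0.5,107],[46.5,-0.5,128.5],[46.5,-0.5,150],[46.5,-0.5,168],[46.5,-0.5,171],[46.5,-0.5,171]], dr=[[0,-0.03,-0.02],[0,-0.06,-0.05],[0,-0.08,-0.07],[0,-0.11,-0.1],[-0.01,-0.14,-0.12],[-0.01,-0.14,-0.12],[-0.01,-0.14,-0.12],[-0.01,-0.14,-0.12],[-0.01,-0.14,-0.12],[-0.01,-0.14,-0.12]])

```text
clock: 14.35
position: [507.7, 293.6, 258.7]
ee_rot: [-0.508, 0.859, 0.036, 0.058]
contact_force: [-0.2, 0.9, -1.7]
gripper_width: 14.7
grasp_force: 61.1
```

```bash
python3 - <<'E'
from h import *
im=arm.get_image("wrist");m=arm.camera_model("wrist");np.save("pics/w9.npy",im);cv2.imwrite("pics/w9.png",im[:,:,::-1])
s=arm.read_state();print(s["position"].round(1),s["contact_force"].round(1),s["gripper_width"])
b=spose(b2w(55,10.5,11),BYAW,np.deg2rad(-8),(-45,0));print(b["position"].round(1),(R.from_quat(b["ee_rot"]).inv()*R.from_quat(s["ee_rot"])).as_rotvec().round(3))
o,_=scoop_rows(10.5);print(len(o));rows(o,b)
E
```

```text
[508.1 294.  259.8] [-0.1  0.3 -2.5] 15.199166516885164
[505.7 300.3 257.5] [ 0.    -0.     0.013]
16
T [[16.5, 0.0, -0.5], [24.0, -0.0, -1.0], [31.0, -0.0, -1.5], [38.0, 0.0, -2.5], [45.5, -0.0, -3.0], [52.5, 0.0, -3.5], [60.0, -0.0, -4.0], [67.0, -0.0, -4.0], [74.5, 0.0, -4.5], [63.0, 0.0, -5.5]]
D [[0.0, -0.02, 0.0], [0.0, 0.0, 0.0], [0.0, 0.02, 0.0], [0.0, 0.03, 0.0], [0.0, 0.05, 0.0], [0.0, 0.07, 0.0], [0.0, 0.09, 0.0], [0.0, 0.11, 0.0], [0.0, 0.13, 0.0], [0.0, 0.2, 0.0]]
T [[-7.0, -0.0, -2.5], [-14.0, 0.0, -4.0], [-21.0, 0.0, -4.5], [-28.0, 0.0, -4.0], [-35.0, 0.0, -2.0], [-42.0, -0.0, 1.0]]
D [[0.0, 0.07, 0.0], [0.0, 0.13, 0.0], [0.0, 0.19, 0.0], [0.0, 0.26, 0.0], [0.0, 0.33, 0.0], [0.0, 0.4, 0.0]]
```

View pics/w9.png

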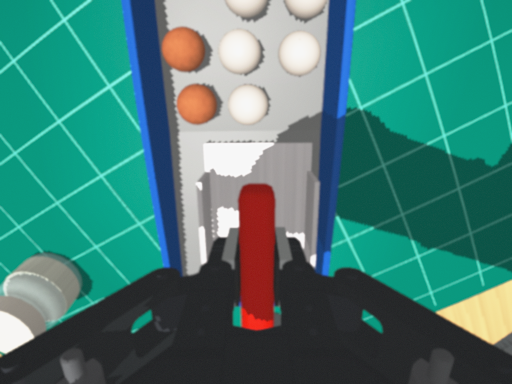

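The scoop sits on the apron just behind the nearest balls (197,103),(248,103), slightly left of where I wanted. Scoop now from the measured pose.

```bash
python3 - <<'E'
from h import *
o,lip=scoop_rows(11)
o=[lip(50,10,-8.5)]+o[1:];rows(o)
E
```

```text
T [[3.0, 5.5, 3.0], [20.0, 5.5, 2.0], [27.0, 5.0, 1.5], [34.0, 5.0, 0.5], [41.5, 5.0, -0.0], [48.5, 5.0, -0.5], [56.0, 5.0, -1.0], [63.0, 5.0, -1.5], [70.5, 4.5, -1.5], [59.0, 5.0, -2.5]]
D [[0.0, -0.01, -0.01], [0.0, 0.0, -0.01], [0.0, 0.02, -0.01], [0.0, 0.03, -0.01], [0.0, 0.05, -0.01], [0.0, 0.07, -0.01], [0.0, 0.09, -0.01], [0.0, 0.11, -0.01], [0.0, 0.13, -0.01], [0.0, 0.2, -0.01]]
T [[-7.0, -0.0, -2.5], [-14.0, -0.0, -4.0], [-21.0, -0.0, -4.5], [-28.0, -0.0, -4.0], [-35.0, -0.0, -2.0], [-42.0, -0.0, 1.0]]
D [[0.0, 0.07, 0.0], [0.0, 0.13, 0.0], [0.0, 0.19, 0.0], [0.0, 0.26, 0.0], [0.0, 0.33, 0.0], [0.0, 0.4, 0.0]]
```

Request:
move_arm(fingers=[0,0,0,0,0,0,0,0,0,0], travel=[[3,5.5,3],[20,5.5,2],[27,5,1.5],[34,5,0.5],[41.5,5,0],[48.5,5,-0.5],[56,5,-1],[63,5,-1.5],[70.5,4.5,-1.5],[59,5,-2.5]], dr=[[0,-0.01,-0.01],[0,0,-0.01],[0,0.02,-0.01],[0,0.03,-0.01],[0,0.05,-0.01],[0,0.07,-0.01],[0,0.09,-0.01],[0,0.11,-0.01],[0,0.13,-0.01],[0,0.2,-0.01]])

```text
clock: 15.4
position: [475.0, 244.1, 254.8]
ee_rot: [-0.513, 0.858, -0.015, -0.026]
contact_force: [0.3, -0.1, -2.6]
gripper_width: 14.6
grasp_force: 61.1
```

Request:
move_arm(fingers=[0,0,0,0,0,0,0,0,0,0], travel=[[-7,0,-2.5],[-14,0,-4],[-21,0,-4.5],[-28,0,-4],[-35,0,-2],[-42,0,1],[-42,0,1],[-42,0,1],[-42,0,1],[-42,0,1]], dr=[[0,0.07,0],[0,0.13,0],[0,0.19,0],[0,0.26,0],[0,0.33,0],[0,0.4,0],[0,0.4,0],[0,0.4,0],[0,0.4,0],[0,0.4,0]])

```text
clock: 16.4
position: [495.2, 281.8, 251.2]
ee_rot: [-0.501, 0.836, -0.116, -0.194]
contact_force: [2.7, 2.4, -0.2]
gripper_width: 15.1
grasp_force: 61.7
```

```bash
python3 - <<'E'
from h import *
im=arm.get_image("wrist");cv2.imwrite("pics/w10.png",im[:,:,::-1])
s=arm.read_state();print(s["position"].round(1),s["contact_force"].round(1),s["gripper_width"],s["joints"].round(2))
b=spose(b2w(-103.6,11,53.5),BYAW,np.deg2rad(26.4),(-45,0));print(b["position"].round(1),(R.from_quat(b["ee_rot"]).inv()*R.from_quat(s["ee_rot"])).as_rotvec().round(3))
E
```

```text
[495.2 281.8 251.2] [2.9 1.6 0.3] 15.274304740427722 [ 0.82  0.53 -0.26  0.12 -1.23 -1.38]
[495.2 281.7 250.5] [-0.001 -0.004  0.002]
```

View pics/w10.png

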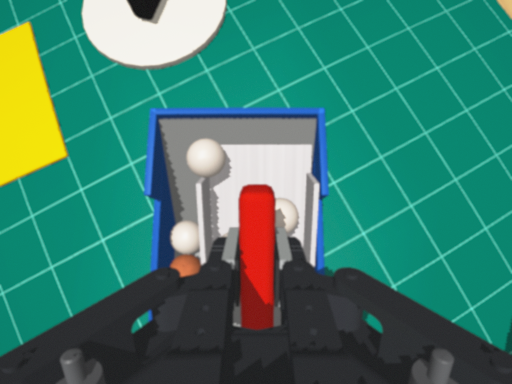

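One ball sits outside the left side wall at (205,157), white and red at left (185,238),(185,267); others are in the scoop. Lift and carry what is caught.

```bash
cat >> h.py <<'E'
def carry(y,dyaw=0,start_pitch=26.4,dmax=70,up=True):
    lip=lambda x,z,p:spose(b2w(x,y,z),BYAW+dyaw,np.deg2rad(p),(-45,0))
    A=lip(-50-dmax*.766,8.5+dmax*.643,start_pitch)
    z=8.5+dmax*.643
    o=[lip(-50-dmax*.766+k*3,z+h,start_pitch) for k,h in enumerate((4,12,25,45,70,95,120,145,160,165))]
    B=o[-1];xs=np.array([np.cos(BYAW),np.sin(BYAW),0])
    C=spose(np.array([*AX,205])+40*xs,BYAW,np.deg2rad(24),(-45,0))
    t=np.array([.02,.06,.12,.19,.26,.33,.40,.47,.54,.61,.68,.75,.82,.88,.93,.97,.99,1,1,1])
    full=interp(B,C,200)
    o+=[full[max(0,int(round(v*200))-1)] for v in t]
    return o,C
def dump(off=25,z1=150,pend=-48):
    xs=np.array([np.cos(BYAW),np.sin(BYAW),0])
    f=lambda k,z,p:spose(np.array([*AX,z])+k*xs,BYAW,np.deg2rad(p),(-45,0))
    o=[f(40+(off-40)*t,205+(z1-205)*t,24+(2-24)*t) for t in np.linspace(0,1,7)[1:]]
    o+=[f(off,z1,2+(pend-2)*t) for t in np.linspace(0,1,15)[1:]]
    return o
E
python3 - <<'E'
from h import *
o,C=carry(11);rows(o)
E
```

```text
T [[1.5, -0.0, -3.0], [2.5, -0.0, -11.5], [5.5, -0.0, -24.5], [11.5, -0.0, -43.5], [20.0, 0.0, -67.5], [28.5, 0.0, -91.0], [36.5, 0.0, -115.0], [45.0, 0.0, -138.5], [49.0, 0.0, -153.5], [48.5, 0.0, -159.5]]
D [[0.0, 0.0, 0.0], [0.0, 0.0, 0.0], [0.0, 0.0, 0.0], [0.0, 0.0, 0.0], [0.0, 0.0, 0.0], [0.0, 0.0, 0.0], [0.0, 0.0, 0.0], [0.0, 0.0, 0.0], [0.0, 0.0, 0.0], [0.0, 0.0, 0.0]]
T [[5.5, -5.5, 3.0], [17.5, -17.0, 9.5], [35.0, -34.0, 18.5], [55.5, -54.0, 29.0], [75.5, -74.0, 39.5], [96.0, -94.0, 50.0], [116.5, -114.0, 61.0], [137.0, -134.0, 71.5], [157.5, -154.0, 82.0], [178.0, -174.0, 92.5]]
D [[0.0, 0.0, 0.0], [0.0, 0.0, 0.0], [0.0, 0.0, 0.0], [0.0, 0.0, 0.0], [0.0, -0.01, 0.0], [0.0, -0.01, 0.0], [0.0, -0.01, 0.0], [0.0, -0.02, 0.0], [0.0, -0.02, 0.0], [0.0, -0.02, 0.0]]
T [[20.5, -20.0, 10.5], [41.0, -40.0, 20.5], [61.5, -60.0, 30.5], [79.5, -77.0, 39.5], [94.0, -91.5, 46.5], [106.0, -103.0, 52.5], [111.5, -108.5, 55.5], [114.5, -111.5, 57.0], [114.5, -111.5, 57.0], [114.5, -111.5, 57.0]]
D [[0.0, 0.0, 0.0], [0.0, -0.01, 0.0], [0.0, -0.01, 0.0], [0.0, -0.01, 0.0], [0.0, -0.01, 0.0], [0.0, -0.02, 0.0], [0.0, -0.02, 0.0], [0.0, -0.02, 0.0], [0.0, -0.02, 0.0], [0.0, -0.02, 0.0]]
```

Request:
move_arm(fingers=[0,0,0,0,0,0,0,0,0,0], travel=[[1.5,0,-3],[2.5,0,-11.5],[5.5,0,-24.5],[11.5,0,-43.5],[20,0,-67.5],[28.5,0,-91],[36.5,0,-115],[45,0,-138.5],[49,0,-153.5],[48.5,0,-159.5]], dr=[[0,0,0],[0,0,0],[0,0,0],[0,0,0],[0,0,0],[0,0,0],[0,0,0],[0,0,0],[0,0,0],[0,0,0]])

```text
clock: 17.45
position: [507.8, 305.6, 416.8]
ee_rot: [-0.5, 0.836, -0.116, -0.195]
contact_force: [-0.2, 0.5, -3.9]
gripper_width: 14.9
grasp_force: 61.2
```

```bash
python3 - <<'E'
from h import *
im=arm.get_image("wrist");cv2.imwrite("pics/w11.png",im[:,:,::-1])
E
```

```text
(no output)
```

View pics/w11.png

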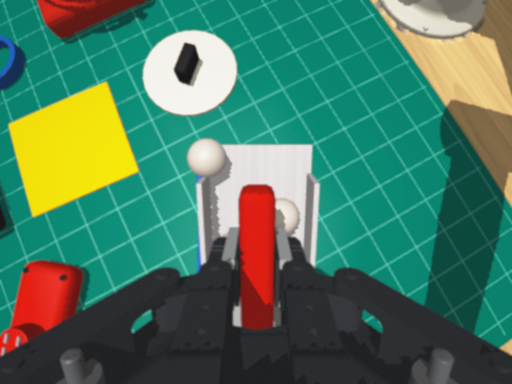

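One white ball is perched on the lip's left corner at (207,157). I'll roll the scoop to the right over the bin so that it rolls in.

Request:
move_arm(fingers=[0,0,0,0,0,0,0,0,0,0], travel=[[0,12,0.5],[0,24,1],[0,36,2.5],[0,48,5],[0,59,7.5],[0,71,11],[0,71,11],[0,71,11],[0,71,11],[0,71,11]], dr=[[0.05,0,0],[0.1,0,0],[0.15,0,0],[0.2,0,0],[0.25,0,0],[0.3,0,0],[0.3,0,0],[0.3,0,0],[0.3,0,0],[0.3,0,0]])

```text
clock: 18.5
position: [443.6, 334.8, 405.1]
ee_rot: [-0.524, 0.809, -0.24, -0.119]
contact_force: [0.5, -0.2, -3.3]
gripper_width: 14.9
grasp_force: 61.1
```

```bash
python3 - <<'E'
from h import *
im=arm.get_image("wrist");c=im[120:300,150:370]
w=mask(c,(0,0,0),(180,255,255))
cv2.imwrite("pics/w12.png",cv2.resize(c[:,:,::-1],None,fx=2,fy=2))
E
```

```text
(no output)
```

View pics/w12.png

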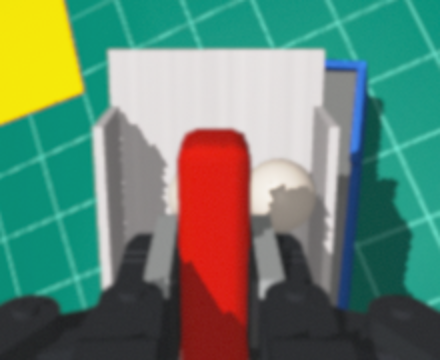

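The perched ball rolled in behind the handle (160,185), another at (280,190). Roll back and carry.

```bash
python3 - <<'E'
from h import *
o,C=carry(11);s=arm.read_state()
o=interp(s,o[9],6)+o[10:]
rows(o)
print('dump');rows(dump(),C)
E
```

```text
T [[0.0, -12.0, 1.5], [0.0, -23.5, 3.5], [0.5, -35.5, 5.0], [0.5, -47.0, 6.5], [0.5, -59.0, 8.0], [0.5, -70.5, 10.0], [6.5, -75.5, 14.5], [18.0, -84.5, 23.5], [35.5, -98.0, 37.5], [56.0, -114.0, 53.5]]
D [[-0.05, 0.0, 0.0], [-0.1, 0.0, 0.0], [-0.15, 0.0, 0.0], [-0.2, 0.0, 0.0], [-0.25, 0.0, 0.0], [-0.3, 0.0, 0.0], [-0.3, 0.0, 0.0], [-0.3, 0.0, 0.0], [-0.3, 0.0, 0.0], [-0.3, -0.01, 0.0]]
T [[20.5, -20.0, 10.5], [41.0, -40.0, 21.0], [61.5, -60.0, 31.5], [82.0, -80.0, 41.5], [102.5, -100.0, 52.0], [123.0, -120.0, 62.5], [143.5, -140.0, 73.0], [164.0, -160.0, 83.5], [184.5, -180.0, 94.0], [202.0, -197.0, 103.0]]
D [[0.0, 0.0, 0.0], [0.0, 0.0, 0.0], [0.0, -0.01, 0.0], [0.0, -0.01, 0.0], [0.0, -0.01, 0.0], [0.0, -0.01, 0.0], [0.0, -0.02, 0.0], [0.0, -0.02, 0.0], [0.0, -0.02, 0.0], [0.0, -0.03, 0.0]]
T [[15.0, -14.5, 7.0], [26.5, -26.0, 12.5], [32.5, -31.5, 15.0], [35.5, -34.5, 16.5], [35.5, -34.5, 16.5], [35.5, -34.5, 16.5]]
D [[0.0, 0.0, 0.0], [0.0, 0.0, 0.0], [0.0, 0.0, 0.0], [0.0, 0.0, 0.0], [0.0, 0.0, 0.0], [0.0, 0.0, 0.0]]
dump
T [[14.0, 0.0, 7.0], [28.5, 0.0, 15.0], [43.0, -0.0, 24.0], [57.0, -0.0, 34.0], [71.5, -0.0, 45.0], [85.5, 0.0, 57.0], [100.5, -0.0, 60.5], [115.0, 0.0, 65.0], [129.5, 0.0, 70.0], [143.5, 0.0, 76.5]]
D [[0.0, -0.06, 0.0], [0.0, -0.13, 0.0], [0.0, -0.19, 0.0], [0.0, -0.26, 0.0], [0.0, -0.32, 0.0], [0.0, -0.38, 0.0], [0.0, -0.45, 0.0], [0.0, -0.51, 0.0], [0.0, -0.57, 0.0], [0.0, -0.63, 0.0]]
T [[15.5, -0.0, -2.5], [30.5, 0.0, -4.0], [46.0, -0.0, -4.0], [61.5, 0.0, -3.5], [76.5, -0.0, -2.0], [92.0, 0.0, 0.5], [107.0, -0.0, 3.5], [121.5, 0.0, 8.0], [136.0, 0.0, 13.5], [150.0, 0.0, 19.5]]
D [[0.0, -0.07, 0.0], [0.0, -0.13, 0.0], [0.0, -0.19, 0.0], [0.0, -0.25, 0.0], [0.0, -0.31, 0.0], [0.0, -0.38, 0.0], [0.0, -0.44, 0.0], [0.0, -0.5, 0.0], [0.0, -0.56, 0.0], [0.0, -0.63, 0.0]]
```

Request:
move_arm(fingers=[0,0,0,0,0,0,0,0,0,0], travel=[[0,-12,1.5],[0,-23.5,3.5],[0.5,-35.5,5],[0.5,-47,6.5],[0.5,-59,8],[0.5,-70.5,10],[6.5,-75.5,14.5],[18,-84.5,23.5],[35.5,-98,37.5],[56,-114,53.5]], dr=[[-0.05,0,0],[-0.1,0,0],[-0.15,0,0],[-0.2,0,0],[-0.25,0,0],[-0.3,0,0],[-0.3,0,0],[-0.3,0,0],[-0.3,0,0],[-0.3,-0.01,0]])

```text
clock: 19.55
position: [525.3, 223.7, 413.9]
ee_rot: [-0.502, 0.835, -0.115, -0.192]
contact_force: [0.8, -0.4, -2.3]
gripper_width: 14.9
grasp_force: 61.1
```

Request:
move_arm(fingers=[0,0,0,0,0,0,0,0,0,0], travel=[[20.5,-20,10.5],[41,-40,21],[61.5,-60,31.5],[82,-80,41.5],[102.5,-100,52],[123,-120,62.5],[143.5,-140,73],[164,-160,83.5],[184.5,-180,94],[202,-197,103]], dr=[[0,0,0],[0,0,0],[0,-0.01,0],[0,-0.01,0],[0,-0.01,0],[0,-0.01,0],[0,-0.02,0],[0,-0.02,0],[0,-0.02,0],[0,-0.03,0]])

```text
clock: 20.55
position: [591.7, -69.8, 408.7]
ee_rot: [-0.503, 0.839, -0.106, -0.18]
contact_force: [0.9, 0.2, -3.0]
gripper_width: 14.8
grasp_force: 61.1
```

Request:
move_arm(fingers=[0,0,0,0,0,0], travel=[[15,-14.5,7],[26.5,-26,12.5],[32.5,-31.5,15],[35.5,-34.5,16.5],[35.5,-34.5,16.5],[35.5,-34.5,16.5]], dr=[[0,0,0],[0,0,0],[0,0,0],[0,0,0],[0,0,0],[0,0,0]])

```text
clock: 21.15
position: [604.7, -117.9, 408.3]
ee_rot: [-0.504, 0.838, -0.106, -0.179]
contact_force: [0.2, 0.3, -3.2]
gripper_width: 14.9
grasp_force: 61.1
```

```bash
python3 - <<'E'
s=open('h.py').read()
i=s.index("def dump");s=s[:i]+'''def dump(off=22,z1=172,z2=140,pend=-48):
    xs=np.array([np.cos(BYAW),np.sin(BYAW),0])
    f=lambda k,z,p:spose(np.array([*AX,z])+k*xs,BYAW,np.deg2rad(p),(-45,0))
    o=[f(40+(off-40)*t,205+(z1-205)*t,24-24*t) for t in np.linspace(0,1,6)[1:]]
    o+=[f(off,z1+(z2-z1)*t,pend*t) for t in np.linspace(0,1,13)[1:]]
    return o+[o[-1]]*2
'''
open('h.py','w').write(s)
E
python3 - <<'E'
from h import *
s=arm.read_state();o,C=carry(11);print(s["joints"].round(2),s["position"].round(1),C["position"].round(1),s["contact_force"].round(2))
rows(dump())
E
```

```text
[ 0.12  0.4  -0.11  0.35 -1.33 -0.74] [ 604.7 -117.9  408.3] [ 604.6 -118.9  408. ] [ 0.15  0.31 -3.15]
T [[22.0, -0.5, 5.0], [43.0, -0.5, 11.5], [64.5, -0.5, 19.5], [85.5, -0.5, 29.0], [106.5, -0.5, 40.5], [122.0, -0.5, 47.5], [137.0, -0.5, 56.0], [151.5, -0.5, 65.0], [166.0, -0.5, 75.5], [179.5, -0.5, 87.0]]
D [[0.0, -0.08, 0.0], [0.0, -0.17, 0.0], [0.0, -0.25, 0.0], [0.0, -0.34, 0.0], [0.0, -0.42, 0.0], [0.0, -0.49, 0.0], [0.0, -0.56, 0.0], [0.0, -0.63, 0.0], [0.0, -0.7, 0.0], [0.0, -0.77, 0.0]]
T [[18.0, -0.0, -0.0], [36.0, -0.0, 1.0], [54.0, -0.0, 3.0], [72.0, -0.0, 6.5], [90.0, -0.0, 11.5], [108.0, -0.5, 17.5], [125.5, -0.5, 24.5], [125.5, -0.5, 24.5], [125.5, -0.5, 24.5]]
D [[0.0, -0.07, 0.0], [0.0, -0.14, 0.0], [0.0, -0.21, 0.0], [0.0, -0.28, 0.0], [0.0, -0.35, 0.0], [0.0, -0.42, 0.0], [0.0, -0.49, 0.0], [0.0, -0.49, 0.0], [0.0, -0.49, 0.0]]
```

Request:
move_arm(fingers=[0,0,0,0,0,0,0,0,0,0], travel=[[22,-0.5,5],[43,-0.5,11.5],[64.5,-0.5,19.5],[85.5,-0.5,29],[106.5,-0.5,40.5],[122,-0.5,47.5],[137,-0.5,56],[151.5,-0.5,65],[166,-0.5,75.5],[179.5,-0.5,87]], dr=[[0,-0.08,0],[0,-0.17,0],[0,-0.25,0],[0,-0.34,0],[0,-0.42,0],[0,-0.49,0],[0,-0.56,0],[0,-0.63,0],[0,-0.7,0],[0,-0.77,0]])

```text
clock: 22.15
position: [511.1, -294.3, 402.5]
ee_rot: [-0.507, 0.844, 0.091, 0.15]
contact_force: [0.3, -0.7, -2.5]
gripper_width: 15.3
grasp_force: 61.2
```

Request:
move_arm(fingers=[0,0,0,0,0,0,0,0,0], travel=[[18,0,0],[36,0,1],[54,0,3],[72,0,6.5],[90,0,11.5],[108,-0.5,17.5],[125.5,-0.5,24.5],[125.5,-0.5,24.5],[125.5,-0.5,24.5]], dr=[[0,-0.07,0],[0,-0.14,0],[0,-0.21,0],[0,-0.28,0],[0,-0.35,0],[0,-0.42,0],[0,-0.49,0],[0,-0.49,0],[0,-0.49,0]])

```text
clock: 23.05
position: [460.2, -391.2, 336.1]
ee_rot: [-0.47, 0.783, 0.21, 0.348]
contact_force: [-0.4, -1.0, -1.1]
gripper_width: 14.4
grasp_force: 61.3
```

```bash
python3 - <<'E'
from h import *
s=arm.read_state();print(s["joints"].round(2),s["position"].round(1),s["contact_force"].round(2),dump()[-1]["position"].round(1))
C=carry(11)[1];o=dump()
# back out: reverse quickly, then raise to C
rows(o[::-2]+[C,C],None)
t=arm.get_image("top");np.save("pics/top13.npy",t)
# brown balls and white balls in the bin / anywhere
m=arm.camera_model("top");hsv=cv2.cvtColor(t,cv2.COLOR_RGB2HSV)
c=np.zeros(t.shape[:2],np.uint8);cv2.fillPoly(c,[proj(m,[b2w(x,y,8) for x,y in((-115,-52),(158,-52),(158,52),(-115,52))]).astype(np.int32)],255)
w=mask(t,(0,0,175),(180,60,255))&c;r=mask(t,(3,110,60),(18,255,255))&c
for n,k in(("w",w),("r",r)):
    for b in blobs(k,8): print(n,cv2.contourArea(b),w2b(onz(m,[cv2.minEnclosingCircle(b)[0]],21)).round(0))
E
```

```text
[-0.67  0.47  0.15 -0.82 -1.49  0.36] [ 460.2 -391.2  336.1] [-0.42 -1.02 -1.1 ] [ 460.  -390.8  336.1]
T [[-0.0, 0.5, 0.0], [-0.0, 0.5, 0.0], [-37.5, 0.5, 5.5], [-73.0, 0.5, 15.0], [-107.0, 0.5, 29.0], [-137.5, 0.5, 47.0], [-165.0, 1.0, 68.5], [-189.0, 1.0, 93.0], [-222.0, 1.0, 126.5], [-249.0, 1.0, 162.5]]
D [[0.0, 0.0, 0.0], [0.0, 0.0, 0.0], [0.0, 0.14, 0.0], [0.0, 0.28, 0.0], [0.0, 0.42, 0.0], [0.0, 0.56, 0.0], [0.0, 0.7, 0.0], [0.0, 0.84, 0.0], [0.0, 1.01, 0.0], [0.0, 1.17, 0.0]]
T [[-21.0, -0.0, -2.5], [-21.0, -0.0, -2.5]]
D [[0.0, 0.09, 0.0], [0.0, 0.09, 0.0]]
w 28.5 [[-35. -41.]]
r 116.5 [[  3. -41.]]
```

Request:
move_arm(fingers=[0,0,0,0,0,0,0,0,0,0], travel=[[-18,0.5,2],[-37.5,0.5,5.5],[-73,0.5,15],[-107,0.5,29],[-137.5,0.5,47],[-165,1,68.5],[-189,1,93],[-222,1,126.5],[-249,1,162.5],[-249,1,162.5]], dr=[[0,0.07,0],[0,0.14,0],[0,0.28,0],[0,0.42,0],[0,0.56,0],[0,0.7,0],[0,0.84,0],[0,1.01,0],[0,1.17,0],[0,1.17,0]])

```text
clock: 24.1
position: [596.6, -130.8, 412.6]
ee_rot: [-0.512, 0.843, -0.086, -0.142]
contact_force: [-0.8, 0.5, -2.3]
gripper_width: 15.1
grasp_force: 61.2
```

```bash
python3 - <<'E'
from h import *
s=arm.read_state();print(s["position"].round(1),s["contact_force"].round(2))
o,lip=scoop_rows(-11)
up=lip(55,200,-8);d=lip(55,75,-8);e=lip(55,11,-8)
rows(interp(s,up,12)+interp(up,d,4)+interp(d,e,3)+[e]*1)
m=arm.camera_model("top")
t=arm.get_image("top")
c=np.zeros(t.shape[:2],np.uint8)
cv2.fillPoly(c,[proj(m,[[*(AX+66*np.array([np.cos(a),np.sin(a)])),100] for a in np.linspace(0,6.28,30)]).astype(np.int32)],255)
w=mask(t,(0,0,150),(180,40,255))&c
print("bowl",[(cv2.contourArea(b),onz(m,[cv2.minEnclosingCircle(b)[0]],73)[0].round(0).tolist()) for b in blobs(w,8)])
cv2.imwrite("pics/top14.png",cv2.resize(t[180:260,290:390,::-1],None,fx=6,fy=6,interpolation=2))
E
```

```text
[ 596.6 -130.8  412.6] [-0.83  0.53 -2.35]
T [[-26.0, 21.5, -12.0], [-52.0, 43.0, -24.0], [-77.5, 64.5, -35.5], [-103.5, 86.0, -47.5], [-129.5, 107.5, -59.5], [-155.5, 129.0, -71.5], [-181.0, 150.5, -83.5], [-207.0, 172.0, -95.5], [-233.0, 193.5, -107.0], [-259.0, 215.0, -119.0]]
D [[0.0, -0.04, 0.0], [0.0, -0.08, 0.0], [0.0, -0.12, 0.0], [0.0, -0.16, 0.0], [0.0, -0.2, 0.0], [0.0, -0.24, 0.0], [0.0, -0.28, 0.01], [0.0, -0.31, 0.01], [0.0, -0.35, 0.01], [0.0, -0.39, 0.01]]
T [[-28.0, 22.0, -1.5], [-56.5, 44.0, -2.5], [-54.5, 44.0, 28.5], [-53.0, 44.0, 60.0], [-51.0, 44.0, 91.0], [-49.0, 44.0, 122.0], [-48.0, 44.0, 143.5], [-47.0, 44.0, 165.0], [-45.5, 44.0, 186.0], [-45.5, 44.0, 186.0]]
D [[0.0, -0.04, 0.0], [0.0, -0.08, 0.0], [0.0, -0.08, 0.0], [0.0, -0.08, 0.0], [0.0, -0.08, 0.0], [0.0, -0.08, 0.0], [0.0, -0.08, 0.0], [0.0, -0.08, 0.0], [0.0, -0.08, 0.0], [0.0, -0.08, 0.0]]
bowl [(227.0, [563.0, -243.0, 73.0]), (32.5, [481.0, -316.0, 73.0]), (31.0, [505.0, -330.0, 73.0]), (31.0, [537.0, -326.0, 73.0])]
```

Request:
move_arm(fingers=[0,0,0,0,0,0,0,0,0,0], travel=[[-26,21.5,-12],[-52,43,-24],[-77.5,64.5,-35.5],[-103.5,86,-47.5],[-129.5,107.5,-59.5],[-155.5,129,-71.5],[-181,150.5,-83.5],[-207,172,-95.5],[-233,193.5,-107],[-259,215,-119]], dr=[[0,-0.04,0],[0,-0.08,0],[0,-0.12,0],[0,-0.16,0],[0,-0.2,0],[0,-0.24,0],[0,-0.28,0.01],[0,-0.31,0.01],[0,-0.35,0.01],[0,-0.39,0.01]])

```text
clock: 25.15
position: [537.5, 214.6, 443.7]
ee_rot: [-0.51, 0.86, 0.017, 0.028]
contact_force: [0.3, -0.3, -1.6]
gripper_width: 15.0
grasp_force: 61.2
```

Request:
move_arm(fingers=[0,0,0,0,0,0,0], travel=[[-28,22,-1.5],[-56.5,44,-2.5],[-54.5,42,28.5],[-53,40,60],[-51,40,91],[-51,40,91],[-51,40,91]], dr=[[0,-0.04,0],[0,-0.08,0],[0,-0.08,0],[0,-0.08,0],[0,-0.08,0],[0,-0.08,0],[0,-0.08,0]])

```text
clock: 25.85
position: [530.6, 282.3, 355.7]
ee_rot: [-0.509, 0.858, 0.036, 0.061]
contact_force: [0.1, -0.1, -1.3]
gripper_width: 15.0
grasp_force: 61.1
```

```bash
cat >> h.py <<'E'
def bin_balls():
    im=arm.get_image("wrist");m=arm.camera_model("wrist")
    c=np.zeros(im.shape[:2],np.uint8);cv2.fillPoly(c,[proj(m,[b2w(x,y,8) for x,y in((-60,-56),(60,-56),(60,56),(-60,56))]).astype(np.int32)],255)
    c[140:]=0
    for n,k in(("w",mask(im,(0,0,205),(180,40,255))),("r",mask(im,(3,110,60),(18,255,255)))):
        k=cv2.morphologyEx(k&c,cv2.MORPH_OPEN,np.ones((5,5)))
        for b in blobs(k,40):
            print(n,cv2.boundingRect(b),cv2.contourArea(b),w2b(onz(m,[cv2.minEnclosingCircle(b)[0]],21)).round(0).tolist())
    # bin blue walls at the row of the lip
    k=mask(im,(105,120,40),(125,255,255))[60:130];xs=np.where(k.any(0))[0]
    return im
E
python3 - <<'E'
from h import *
im=bin_balls();cv2.imwrite("pics/w15.png",im[:,:,::-1])
s=arm.read_state();o,lip=scoop_rows(-14.5)
print(w2b(s["position"][None]).round(1),w2b(lip(55,75,-8)["position"][None]).round(1),s["position"][2],lip(55,75,-8)["position"][2])
e=lip(55,11,-8);rows(interp(s,e,4)+[e]*2)
print("scoop");rows(o,e)
E
```

```text
w (229, 108, 50, 16) 717.0 [[50.0, -23.0]]
w (242, 9, 21, 60) 702.0 [[-19.0, -23.0]]
w (217, 3, 25, 29) 537.0 [[-37.0, -44.0]]
r (217, 36, 27, 29) 592.0 [[-10.0, -43.0]]
r (222, 67, 27, 26) 532.0 [[16.0, -40.0]]
[[ 62.5 -20.1]] [[ 66.3 -14.5]] 356.8732479343905 321.4723827635138
T [[2.5, 1.5, 24.5], [5.5, 3.0, 49.5], [8.0, 4.5, 74.0], [10.5, 6.0, 99.0], [10.5, 6.0, 99.0], [10.5, 6.0, 99.0]]
D [[0.0, 0.0, 0.0], [0.0, 0.0, -0.01], [0.0, 0.0, -0.01], [0.0, 0.0, -0.01], [0.0, 0.0, -0.01], [0.0, 0.0, -0.01]]
scoop
T [[16.5, -0.0, -0.5], [24.0, -0.0, -1.0], [31.0, -0.0, -1.5], [38.0, -0.0, -2.5], [45.5, -0.0, -3.0], [52.5, 0.0, -3.5], [60.0, -0.0, -4.0], [67.0, 0.0, -4.0], [74.5, 0.0, -4.5], [63.0, 0.0, -5.5]]
D [[0.0, -0.02, 0.0], [0.0, 0.0, 0.0], [0.0, 0.02, 0.0], [0.0, 0.03, 0.0], [0.0, 0.05, 0.0], [0.0, 0.07, 0.0], [0.0, 0.09, 0.0], [0.0, 0.11, 0.0], [0.0, 0.13, 0.0], [0.0, 0.2, 0.0]]
T [[-7.0, 0.0, -2.5], [-14.0, 0.0, -4.0], [-21.0, 0.0, -4.5], [-28.0, 0.0, -4.0], [-35.0, 0.0, -2.0], [-42.0, -0.0, 1.0]]
D [[0.0, 0.07, 0.0], [0.0, 0.13, 0.0], [0.0, 0.19, 0.0], [0.0, 0.26, 0.0], [0.0, 0.33, 0.0], [0.0, 0.4, 0.0]]
```

Request:
move_arm(fingers=[0,0,0,0,0,0,0], travel=[[2.5,1.5,24.5],[5.5,3,49.5],[8,4.5,74],[10.5,5,92],[10.5,5,99],[10.5,5,99],[10.5,5,99]], dr=[[0,0,0],[0,0,-0.01],[0,0,-0.01],[0,0,-0.01],[0,0,-0.01],[0,0,-0.01],[0,0,-0.01]])

```text
clock: 26.6
position: [528.4, 288.5, 257.0]
ee_rot: [-0.513, 0.855, 0.036, 0.063]
contact_force: [-1.1, -0.1, -1.3]
gripper_width: 14.9
grasp_force: 61.2
```

```bash
python3 - <<'E'
from h import *
s=arm.read_state();o,lip=scoop_rows(-14.5);e=lip(55,11,-8)
print((w2b(s["position"][None])-w2b(e["position"][None])).round(1),(s["position"]-e["position"])[2],s["contact_force"].round(1))
im=bin_balls();cv2.imwrite("pics/w16.png",im[:,:,::-1])
rows(o)
E
```

```text
[[ 0.3 -0.6]] -0.4805796549618435 [-1.1 -0.1 -1.3]
w (209, 0, 148, 140) 15291.5 [[8.0, -1.0]]
w (193, 0, 28, 9) 160.0 [[-30.0, -44.0]]
r (191, 13, 48, 89) 2757.0 [[1.0, -40.0]]
T [[16.5, 0.5, -1.5], [24.0, 0.5, -1.5], [31.0, 0.5, -2.5], [38.0, 0.5, -3.5], [45.5, 0.5, -4.0], [52.5, 0.5, -4.5], [60.0, 0.5, -5.0], [67.0, 0.5, -5.5], [74.5, 0.5, -5.5], [63.0, 0.5, -6.5]]
D [[0.0, -0.02, 0.0], [0.0, 0.0, 0.0], [0.0, 0.02, 0.0], [0.0, 0.04, 0.0], [0.0, 0.06, 0.0], [0.0, 0.08, 0.0], [0.0, 0.09, 0.0], [0.0, 0.11, 0.0], [0.0, 0.13, 0.0], [0.0, 0.21, 0.0]]
T [[-7.0, -0.0, -2.5], [-14.0, -0.0, -4.0], [-21.0, -0.0, -4.5], [-28.0, -0.0, -4.0], [-35.0, 0.0, -2.5], [-42.0, 0.0, 1.0]]
D [[0.0, 0.06, 0.0], [0.0, 0.12, 0.0], [0.0, 0.19, 0.0], [0.0, 0.26, 0.0], [0.0, 0.32, 0.0], [0.0, 0.39, 0.0]]
```

View pics/w16.png

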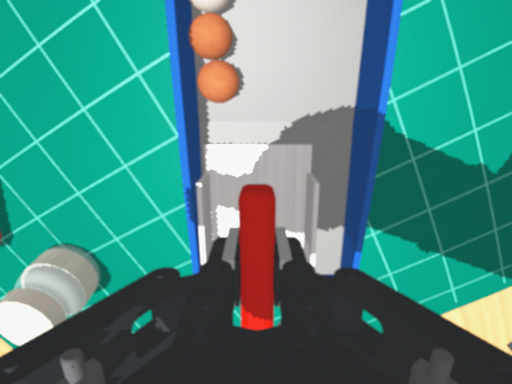

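The scoop hugs the left wall, with red balls ahead at (218,80),(211,37) and the white one beyond (210,5). Scoop.

Request:
move_arm(fingers=[0,0,0,0,0,0,0,0,0,0], travel=[[16.5,0.5,-1],[24,0.5,-1.5],[31,0.5,-2],[38,0.5,-3],[45.5,0.5,-3.5],[52.5,0.5,-4],[60,0.5,-4.5],[67,0.5,-5],[74.5,0.5,-5],[63,0.5,-6]], dr=[[0,-0.02,0],[0,0,0],[0,0.02,0],[0,0.04,0],[0,0.06,0],[0,0.08,0],[0,0.09,0],[0,0.11,0],[0,0.13,0],[0,0.21,0]])

```text
clock: 27.65
position: [497.7, 232.2, 253.3]
ee_rot: [-0.513, 0.858, -0.018, -0.027]
contact_force: [3.6, 5.7, -0.3]
gripper_width: 14.6
grasp_force: 61.7
```

Request:
move_arm(fingers=[0,0,0,0,0,0,0,0,0,0], travel=[[-7,0,-2.5],[-14,0,-4],[-21,0,-4.5],[-28,0,-4],[-35,0,-2],[-42,0,1],[-42,0,1],[-42,0,1],[-42,0,1],[-42,0,1]], dr=[[0,0.06,0],[0,0.12,0],[0,0.19,0],[0,0.26,0],[0,0.33,0],[0,0.4,0],[0,0.4,0],[0,0.4,0],[0,0.4,0],[0,0.4,0]])

```text
clock: 28.65
position: [518.8, 271.5, 249.9]
ee_rot: [-0.501, 0.834, -0.12, -0.195]
contact_force: [4.1, 9.9, 7.4]
gripper_width: 14.9
grasp_force: 63.3
```

```bash
python3 - <<'E'
from h import *
im=arm.get_image("wrist");m=arm.camera_model("wrist");cv2.imwrite("pics/w17.png",im[:,:,::-1])
r=cv2.morphologyEx(mask(im,(3,110,60),(18,255,255)),cv2.MORPH_OPEN,np.ones((3,3)))
print("red",[(cv2.boundingRect(b),cv2.contourArea(b)) for b in blobs(r,15)])
g=cv2.cvtColor(im,cv2.COLOR_RGB2GRAY)
h=cv2.HoughCircles(cv2.medianBlur(g,3)[110:290,150:340],cv2.HOUGH_GRADIENT,1,15,param1=80,param2=14,minRadius=12,maxRadius=22);print(None if h is None else (h[0]+[150,110,0]).round(0).tolist())
s=arm.read_state();o,C=carry(-14.5)
print(s["contact_force"].round(1));rows(o[:10])
E
```

```text
red [((209, 221, 29, 24), 308.0)]
[[186.0, 172.0, 20.0], [288.0, 234.0, 18.0], [226.0, 238.0, 15.0], [286.0, 252.0, 18.0]]
[5.1 8.9 6.1]
T [[4.0, 0.0, -3.0], [5.0, 0.0, -11.5], [8.0, -0.0, -24.5], [14.0, -0.0, -44.0], [22.5, -0.5, -67.5], [31.0, -0.5, -91.5], [39.5, -0.5, -115.0], [48.0, -0.5, -139.0], [52.0, -0.5, -153.5], [51.5, -1.0, -159.5]]
D [[-0.01, 0.0, 0.0], [-0.01, 0.0, 0.0], [-0.01, 0.0, 0.0], [-0.01, 0.0, 0.0], [-0.01, 0.0, 0.0], [-0.01, 0.0, 0.0], [-0.01, 0.0, 0.0], [-0.01, 0.0, 0.0], [-0.01, 0.0, 0.0], [-0.01, 0.0, 0.0]]
```

Request:
move_arm(fingers=[0,0,0,0,0,0,0,0,0,0], travel=[[4,0,-3],[5,0,-11.5],[8,0,-24.5],[14,0,-44],[22.5,-0.5,-67.5],[31,-0.5,-91.5],[39.5,-0.5,-115],[48,-0.5,-139],[52,-0.5,-153.5],[51.5,-1,-159.5]], dr=[[-0.01,0,0],[-0.01,0,0],[-0.01,0,0],[-0.01,0,0],[-0.01,0,0],[-0.01,0,0],[-0.01,0,0],[-0.01,0,0],[-0.01,0,0],[-0.01,0,0]])

```text
clock: 29.7
position: [529.8, 291.5, 413.8]
ee_rot: [-0.499, 0.835, -0.116, -0.203]
contact_force: [0.3, 1.2, -3.1]
gripper_width: 15.0
grasp_force: 61.4
```

```bash
python3 - <<'E'
from h import *
s=arm.read_state();print(s["contact_force"].round(1),s["gripper_width"])
im=arm.get_image("wrist");cv2.imwrite("pics/w18.png",im[:,:,::-1])
r=cv2.morphologyEx(mask(im,(3,110,60),(18,255,255)),cv2.MORPH_OPEN,np.ones((3,3)))
print("red",[(cv2.boundingRect(b),cv2.contourArea(b)) for b in blobs(r,15)])
# compare wrist view of scoop with the empty-scoop view (w8) in the scoop region
d=cv2.absdiff(im,np.load("pics/w8.npy"))[150:270,205:312].max(2);k=cv2.morphologyEx((d>60).astype(np.uint8)*255,cv2.MORPH_OPEN,np.ones((4,4)))
print("diff",[(cv2.boundingRect(b),cv2.contourArea(b)) for b in blobs(k,40)])
g=cv2.cvtColor(im,cv2.COLOR_RGB2GRAY)
print("lip corner strip",g[145:175:5,170:215:5].tolist())
t=arm.get_image("top");np.save("pics/top18.npy",t);m=arm.camera_model("top")
c=np.zeros(t.shape[:2],np.uint8);cv2.fillPoly(c,[proj(m,[b2w(x,y,8) for x,y in((-115,-56),(158,-56),(158,52),(-115,52))]).astype(np.int32)],255)
for n,k in(("w",mask(t,(0,0,175),(180,60,255))&c),("r",mask(t,(3,110,60),(18,255,255))&c)):
    for b in blobs(k,8): print(n,cv2.boundingRect(b),cv2.contourArea(b),w2b(onz(m,[cv2.minEnclosingCircle(b)[0]],21)).round(0))
o,C=carry(-14.5);rows(o[10:])
E
```

```text
[ 0.3  1.2 -3.1] 14.999087923880811
red [((460, 109, 52, 77), 1497.0), ((484, 0, 28, 78), 984.5), ((209, 221, 28, 25), 307.0)]
diff [((60, 14, 47, 60), 1711.5), ((37, 60, 31, 60), 1569.5), ((13, 47, 23, 26), 458.0), ((80, 70, 21, 22), 295.0), ((6, 73, 23, 19), 210.0), ((0, 23, 11, 11), 66.0)]
lip corner strip [[106, 140, 109, 111, 123, 140, 114, 112, 111], [108, 111, 125, 139, 113, 114, 112, 226, 225], [116, 138, 142, 111, 112, 113, 114, 228, 228], [108, 109, 112, 121, 114, 114, 114, 228, 227], [108, 110, 110, 155, 114, 114, 116, 226, 227], [108, 112, 110, 112, 121, 114, 114, 222, 226]]
w (124, 234, 29, 33) 479.0 [[-2. -8.]]
w (115, 249, 7, 6) 21.5 [[44. 22.]]
r (115, 228, 19, 17) 94.5 [[ 48. -19.]]
T [[5.5, -4.5, -0.5], [17.0, -15.0, 6.0], [34.5, -31.0, 15.0], [55.0, -49.0, 25.5], [75.0, -67.5, 36.5], [95.5, -85.5, 47.0], [115.5, -104.0, 58.0], [136.0, -122.5, 68.5], [156.0, -140.5, 79.5], [176.5, -159.0, 90.0]]
D [[0.01, -0.01, 0.0], [0.01, -0.01, 0.0], [0.01, -0.02, 0.0], [0.01, -0.02, 0.0], [0.01, -0.02, 0.0], [0.01, -0.03, 0.0], [0.01, -0.03, 0.0], [0.01, -0.03, 0.0], [0.01, -0.03, 0.0], [0.01, -0.04, 0.0]]
T [[20.5, -18.0, 10.5], [41.0, -36.5, 20.5], [62.0, -54.5, 30.5], [79.5, -70.0, 39.0], [94.5, -83.0, 46.5], [106.0, -93.5, 52.0], [112.0, -99.0, 55.0], [115.0, -101.5, 56.5], [115.0, -101.5, 56.5], [115.0, -101.5, 56.5]]
D [[0.0, 0.0, 0.0], [0.0, 0.0, 0.0], [0.0, -0.01, 0.0], [0.0, -0.01, 0.0], [0.0, -0.01, 0.0], [0.0, -0.01, 0.0], [0.0, -0.01, 0.0], [0.0, -0.01, 0.0], [0.0, -0.01, 0.0], [0.0, -0.01, 0.0]]
```

Request:
move_arm(fingers=[0,0,0,0,0,0,0,0,0,0], travel=[[5.5,-4.5,-0.5],[17,-15,6],[34.5,-31,15],[55,-49,25.5],[75,-67.5,36.5],[95.5,-85.5,47],[115.5,-104,58],[136,-122.5,68.5],[156,-140.5,79.5],[176.5,-159,90]], dr=[[0.01,-0.01,0],[0.01,-0.01,0],[0.01,-0.02,0],[0.01,-0.02,0],[0.01,-0.02,0],[0.01,-0.03,0],[0.01,-0.03,0],[0.01,-0.03,0],[0.01,-0.03,0],[0.01,-0.04,0]])

```text
clock: 30.8
position: [575.4, 39.6, 410.9]
ee_rot: [-0.502, 0.838, -0.11, -0.184]
contact_force: [1.0, -0.1, -3.4]
gripper_width: 15.1
grasp_force: 61.4
```

Request:
move_arm(fingers=[0,0,0,0,0,0,0,0,0,0], travel=[[20.5,-18,10.5],[41,-36.5,20.5],[62,-54.5,30.5],[79.5,-70,39],[94.5,-83,46.5],[106,-93.5,52],[112,-99,55],[115,-101.5,56.5],[115,-101.5,56.5],[115,-101.5,56.5]], dr=[[0,0,0],[0,0,0],[0,-0.01,0],[0,-0.01,0],[0,-0.01,0],[0,-0.01,0],[0,-0.01,0],[0,-0.01,0],[0,-0.01,0],[0,-0.01,0]])

```text
clock: 31.8
position: [605.2, -118.0, 408.6]
ee_rot: [-0.503, 0.839, -0.108, -0.178]
contact_force: [-0.8, 0.1, -2.6]
gripper_width: 15.2
grasp_force: 61.4
```

```bash
python3 - <<'E'
from h import *
s=arm.read_state();C=carry(0)[1];print(s["position"].round(1),C["position"].round(1),s["contact_force"].round(1),(R.from_quat(C["ee_rot"]).inv()*R.from_quat(s["ee_rot"])).as_rotvec().round(3))
t=arm.get_image("top");np.save("pics/top19.npy",t);m=arm.camera_model("top")
c=np.zeros(t.shape[:2],np.uint8);cv2.fillPoly(c,[proj(m,[b2w(x,y,8) for x,y in((-115,-52),(158,-52),(158,52),(-115,52))]).astype(np.int32)],255)
for n,k in(("w",mask(t,(0,0,170),(180,60,255))&c),("r",mask(t,(3,110,60),(18,255,255))&c)):
    for b in blobs(k,5): print(n,cv2.boundingRect(b),cv2.contourArea(b),w2b(onz(m,[cv2.minEnclosingCircle(b)[0]],21)).round(0))
E
```

```text
[ 605.2 -118.   408.6] [ 604.6 -118.9  408. ] [-0.8  0.1 -2.6] [0.    0.001 0.001]
w (153, 238, 27, 35) 557.5 [[-68. -22.]]
w (156, 279, 16, 10) 74.5 [[-98.  38.]]
```

Request:
move_arm(fingers=[0,0,0,0,0,0,0,0,0,0], travel=[[22,-0.5,5],[43,-0.5,11.5],[64.5,-0.5,19.5],[85.5,-0.5,29],[106.5,-0.5,40.5],[122,-0.5,47.5],[137,-0.5,56],[151.5,-0.5,65],[166,-0.5,75.5],[179.5,-0.5,87]], dr=[[0,-0.08,0],[0,-0.17,0],[0,-0.25,0],[0,-0.34,0],[0,-0.42,0],[0,-0.49,0],[0,-0.56,0],[0,-0.63,0],[0,-0.7,0],[0,-0.77,0]])

```text
clock: 32.85
position: [511.6, -294.5, 402.7]
ee_rot: [-0.507, 0.844, 0.09, 0.15]
contact_force: [0.2, 0.9, -3.4]
gripper_width: 15.1
grasp_force: 61.4
```

Request:
move_arm(fingers=[0,0,0,0,0,0,0,0,0], travel=[[18,0,0],[36,0,1],[54,0,3],[72,0,6.5],[90,0,11.5],[108,-0.5,17.5],[125.5,-0.5,24.5],[125.5,-0.5,24.5],[125.5,-0.5,24.5]], dr=[[0,-0.07,0],[0,-0.14,0],[0,-0.21,0],[0,-0.28,0],[0,-0.35,0],[0,-0.42,0],[0,-0.49,0],[0,-0.49,0],[0,-0.49,0]])

```text
clock: 33.75
position: [460.8, -391.5, 336.2]
ee_rot: [-0.47, 0.783, 0.209, 0.349]
contact_force: [0.1, 0.0, -2.6]
gripper_width: 14.8
grasp_force: 61.5
```

Request:
move_arm(fingers=[0,0,0,0,0,0,0,0,0,0], travel=[[-18,0.5,2],[-37.5,0.5,5.5],[-73,0.5,15],[-107,0.5,29],[-137.5,0.5,47],[-165,1,68.5],[-189,1,93],[-222,1,126.5],[-249,1,162.5],[-249,1,162.5]], dr=[[0,0.07,0],[0,0.14,0],[0,0.28,0],[0,0.42,0],[0,0.56,0],[0,0.7,0],[0,0.84,0],[0,1.01,0],[0,1.17,0],[0,1.17,0]])

```text
clock: 34.75
position: [597.1, -130.8, 412.9]
ee_rot: [-0.511, 0.843, -0.087, -0.141]
contact_force: [-0.8, 0.6, -2.9]
gripper_width: 14.4
grasp_force: 61.4
```

```bash
python3 - <<'E'
from h import *
s=arm.read_state();print(s["contact_force"].round(1),s["position"].round(1),s["gripper_width"])
# go home to above the pad with the initial scoop yaw
Y=np.deg2rad(-3.4);p=np.array([650.9,-18.4])
B=spose([*p,190],Y,0);D=spose([*p,30],Y,0)
print("yaw rows");o=interp(s,B,10);rows(o+interp(B,D,6)+[D]*3)
E
```

```text
[-0.8  0.6 -2.9] [ 597.1 -130.8  412.9] 14.421620938326846
yaw rows
T [[-11.0, 0.5, -6.0], [-22.5, 0.5, -12.0], [-33.5, 1.0, -18.0], [-44.5, 1.5, -23.5], [-55.5, 2.0, -29.5], [-67.0, 2.0, -35.5], [-78.0, 2.5, -41.5], [-89.0, 3.0, -47.5], [-100.5, 3.5, -53.5], [-111.5, 3.5, -59.5]]
D [[-0.02, -0.03, 0.11], [-0.04, -0.06, 0.23], [-0.06, -0.09, 0.34], [-0.08, -0.12, 0.46], [-0.1, -0.15, 0.57], [-0.12, -0.18, 0.68], [-0.14, -0.21, 0.8], [-0.15, -0.23, 0.91], [-0.17, -0.26, 1.02], [-0.19, -0.29, 1.14]]
T [[0.0, 0.0, 27.0], [0.0, 0.0, 53.5], [0.0, 0.5, 80.0], [0.0, 0.5, 107.0], [0.0, 0.5, 133.5], [0.0, 0.5, 160.0], [0.0, 0.5, 160.0], [0.0, 0.5, 160.0], [0.0, 0.5, 160.0]]
D [[0.0, 0.0, 0.0], [0.0, 0.0, 0.0], [0.0, 0.0, 0.0], [0.0, 0.0, 0.0], [0.0, 0.0, 0.0], [0.0, 0.0, 0.0], [0.0, 0.0, 0.0], [0.0, 0.0, 0.0], [0.0, 0.0, 0.0]]
```

```bash
python3 - <<'E'
from h import *
t=arm.get_image("top");w=arm.get_image("wrist");sc=arm.get_image("scene")
r=lambda a,s:cv2.resize(a,s,interpolation=cv2.INTER_CUBIC)
C=np.zeros((600,800,3),np.uint8)
C[:300,:400]=r(w,(400,300));C[:300,400:]=r(t[175:265,285:405],(400,300))
C[300:,:400]=r(t[195:300,55:195],(400,300));C[300:,400:]=r(sc[100:240,130:440],(400,300))
cv2.imwrite("pics/comp.png",C[:,:,::-1])
E
```

```text
(no output)
```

View pics/comp.png

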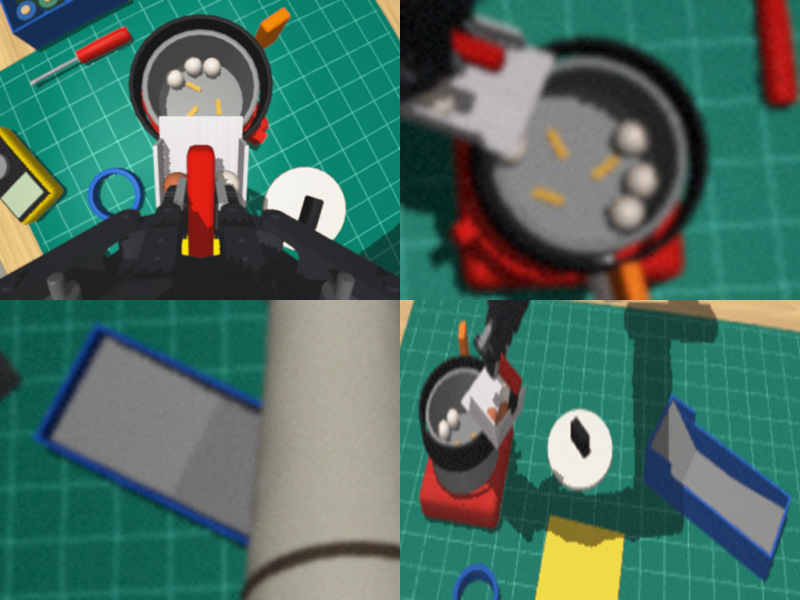

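The second dump did not empty: the composite shows both red balls and one white still in the scoop (175,182),(230,180), three whites plus likely a fourth in the bowl, and the bin empty. I'll loosen them by rolling the scoop, then dump steeper.

```bash
cat >> h.py <<'E'
def f(k,z,p,roll=0.,lat=0.):
    xs=np.array([np.cos(BYAW),np.sin(BYAW),0]);ys=np.array([-xs[1],xs[0],0])
    Rs=R.from_euler("ZYX",[BYAW,np.deg2rad(p),roll]);Rt=Rs*R.from_matrix(np.diag([-1.,1,-1]))
    g=np.array([*AX,z])+k*xs+lat*ys+Rs.apply([GX+45,0,GZ]);return {"position":g-155*Rt.as_matrix()[:,2],"ee_rot":Rt.as_quat()}
E
python3 - <<'E'
from h import *
s=arm.read_state()
a=f(40,215,28);b=f(40,215,28,-.3);c=f(25,190,0,-.3);d=f(15,155,-58,-.3)
rows(interp(s,a,3)+interp(a,b,4)+[b]*3+interp(b,c,7)+[c]*3)
print('D');rows([f(25-10*t,190-35*t,-58*t,-.3) for t in np.linspace(0,1,9)[1:]]+[d]*2,c)
E
```

```text
T [[-11.0, -0.0, -1.5], [-22.5, -0.5, -3.5], [-33.5, -0.5, -5.0], [-33.5, 17.5, -2.5], [-33.0, 35.5, 0.0], [-32.5, 53.5, 3.0], [-32.0, 71.0, 5.5], [-32.0, 71.0, 5.5], [-32.0, 71.0, 5.5], [-32.0, 71.0, 5.5]]
D [[0.0, 0.05, 0.0], [0.0, 0.11, 0.0], [0.0, 0.16, 0.0], [0.07, 0.16, -0.01], [0.15, 0.16, -0.01], [0.22, 0.16, -0.02], [0.3, 0.16, -0.02], [0.3, 0.16, -0.02], [0.3, 0.16, -0.02], [0.3, 0.16, -0.02]]
T [[16.5, 1.5, 4.5], [33.0, 3.0, 9.5], [49.5, 4.5, 14.0], [66.0, 6.0, 19.0], [82.5, 7.5, 24.0], [99.0, 8.5, 28.5], [115.5, 10.0, 33.5], [115.5, 10.0, 33.5], [115.5, 10.0, 33.5], [115.5, 10.0, 33.5]]
D [[0.0, -0.07, 0.02], [0.0, -0.13, 0.04], [0.0, -0.2, 0.06], [0.0, -0.27, 0.08], [0.0, -0.33, 0.1], [0.0, -0.4, 0.12], [0.0, -0.47, 0.14], [0.0, -0.47, 0.14], [0.0, -0.47, 0.14], [0.0, -0.47, 0.14]]
D
T [[31.0, 0.0, 0.5], [62.0, 1.5, 4.5], [93.0, 4.0, 12.0], [123.0, 7.0, 23.5], [152.0, 12.0, 38.0], [179.5, 17.5, 56.0], [205.0, 24.0, 77.0], [228.0, 31.0, 100.5], [228.0, 31.0, 100.5], [228.0, 31.0, 100.5]]
D [[0.0, -0.12, 0.04], [0.0, -0.24, 0.07], [0.0, -0.36, 0.11], [0.0, -0.48, 0.15], [0.0, -0.6, 0.19], [0.0, -0.73, 0.22], [0.0, -0.85, 0.26], [0.0, -0.97, 0.3], [0.0, -0.97, 0.3], [0.0, -0.97, 0.3]]
```

```bash
python3 - <<'E'
from h import *
s=arm.read_state()
a=f(40,215,28);b=f(40,215,28,-.3,-12);c=f(25,185,4,-.1,-10)
rows(interp(s,a,3)+interp(a,b,4)+[b]*3+interp(b,c,7)+[c]*3)
print('D');D=[f(25-12*t,185-40*t,4-64*t,-.1,-10) for t in np.linspace(0,1,9)[1:]];rows(D+[D[-1]]*2,c)
print('shake');sh=[f(13,150,-48,-.1,-10),D[-1],f(13,150,-48,.1,-5),f(13,145,-62,.1,-5)];rows(sh+[sh[-1]]*2,D[-1])
E
```

```text
T [[-11.0, -0.0, -1.5], [-22.5, -0.5, -3.5], [-33.5, -0.5, -5.0], [-33.0, 14.5, -2.5], [-33.0, 29.5, 0.0], [-32.5, 44.5, 3.0], [-32.0, 59.0, 5.5], [-32.0, 59.0, 5.5], [-32.0, 59.0, 5.5], [-32.0, 59.0, 5.5]]
D [[0.0, 0.05, 0.0], [0.0, 0.11, 0.0], [0.0, 0.16, 0.0], [0.07, 0.16, -0.01], [0.15, 0.16, -0.01], [0.22, 0.16, -0.02], [0.3, 0.16, -0.02], [0.3, 0.16, -0.02], [0.3, 0.16, -0.02], [0.3, 0.16, -0.02]]
T [[14.5, -5.0, 5.5], [29.0, -10.0, 11.0], [43.5, -15.0, 16.5], [58.0, -20.5, 22.0], [72.0, -25.5, 27.5], [86.5, -30.5, 33.0], [101.0, -36.0, 38.5], [101.0, -36.0, 38.5], [101.0, -36.0, 38.5], [101.0, -36.0, 38.5]]
D [[-0.03, -0.06, 0.01], [-0.06, -0.12, 0.02], [-0.09, -0.18, 0.03], [-0.11, -0.24, 0.04], [-0.14, -0.29, 0.06], [-0.17, -0.35, 0.07], [-0.2, -0.41, 0.08], [-0.2, -0.41, 0.08], [-0.2, -0.41, 0.08], [-0.2, -0.41, 0.08]]
D
T [[35.0, 0.0, 1.0], [70.5, 0.5, 7.0], [105.5, 2.0, 17.5], [139.5, 3.5, 33.0], [171.5, 5.5, 52.5], [201.5, 7.5, 76.0], [228.0, 10.5, 104.0], [251.5, 13.5, 134.5], [251.5, 13.5, 134.5], [251.5, 13.5, 134.5]]
D [[0.0, -0.14, 0.01], [0.0, -0.28, 0.03], [0.0, -0.42, 0.04], [0.0, -0.56, 0.06], [0.0, -0.69, 0.07], [0.0, -0.83, 0.08], [0.0, -0.97, 0.1], [0.0, -1.11, 0.11], [0.0, -1.11, 0.11], [0.0, -1.11, 0.11]]
shake
T [[-53.5, 1.0, 12.0], [0.0, 0.0, 0.0], [-53.5, -42.0, 16.5], [8.5, -43.5, 3.0], [8.5, -43.5, 3.0], [8.5, -43.5, 3.0]]
D [[0.0, 0.21, -0.02], [0.0, 0.0, 0.0], [-0.2, 0.21, 0.0], [-0.2, -0.03, 0.0], [-0.2, -0.03, 0.0], [-0.2, -0.03, 0.0]]
```

Request:
move_arm(fingers=[0,0,0,0,0,0,0,0,0,0], travel=[[-11,0,-1.5],[-22.5,-0.5,-3.5],[-33.5,-0.5,-5],[-33,14.5,-2.5],[-33,29.5,0],[-32.5,44.5,3],[-32,59,5.5],[-32,59,5.5],[-32,59,5.5],[-32,59,5.5]], dr=[[0,0.05,0],[0,0.11,0],[0,0.16,0],[0.07,0.16,-0.01],[0.15,0.16,-0.01],[0.22,0.16,-0.02],[0.3,0.16,-0.02],[0.3,0.16,-0.02],[0.3,0.16,-0.02],[0.3,0.16,-0.02]])

```text
clock: 35.9
position: [557.2, -85.4, 398.7]
ee_rot: [-0.522, 0.806, -0.249, -0.13]
contact_force: [0.2, 0.6, -2.5]
gripper_width: 14.5
grasp_force: 61.4
```

Request:
move_arm(fingers=[0,0,0,0,0,0,0,0,0,0], travel=[[14.5,-5,5.5],[29,-10,11],[43.5,-15,16.5],[58,-20.5,22],[72,-25.5,27.5],[86.5,-30.5,33],[101,-36,38.5],[101,-36,38.5],[101,-36,38.5],[101,-36,38.5]], dr=[[-0.03,-0.06,0.01],[-0.06,-0.12,0.02],[-0.09,-0.18,0.03],[-0.11,-0.24,0.04],[-0.14,-0.29,0.06],[-0.17,-0.35,0.07],[-0.2,-0.41,0.08],[-0.2,-0.41,0.08],[-0.2,-0.41,0.08],[-0.2,-0.41,0.08]])

```text
clock: 36.9
position: [548.8, -195.4, 421.8]
ee_rot: [-0.514, 0.855, -0.061, -0.007]
contact_force: [0.0, 0.0, -4.0]
gripper_width: 15.0
grasp_force: 61.4
```

Request:
move_arm(fingers=[0,0,0,0,0,0,0,0,0,0], travel=[[35,0,1],[70.5,0.5,7],[105.5,2,17.5],[139.5,3.5,33],[171.5,5.5,52.5],[201.5,7.5,76],[228,10.5,104],[251.5,13.5,134.5],[251.5,13.5,134.5],[251.5,13.5,134.5]], dr=[[0,-0.14,0.01],[0,-0.28,0.03],[0,-0.42,0.04],[0,-0.56,0.06],[0,-0.69,0.07],[0,-0.83,0.08],[0,-0.97,0.1],[0,-1.11,0.11],[0,-1.11,0.11],[0,-1.11,0.11]])

```text
clock: 37.9
position: [425.1, -426.3, 304.1]
ee_rot: [-0.423, 0.757, 0.219, 0.447]
contact_force: [1.1, 0.1, -2.4]
gripper_width: 15.0
grasp_force: 61.6
```

Request:
move_arm(fingers=[0,0,0,0,0,0], travel=[[-53.5,1,12],[0,0,0],[-53.5,-42,16.5],[8.5,-43.5,3],[8.5,-43.5,3],[8.5,-43.5,3]], dr=[[0,0.21,-0.02],[0,0,0],[-0.2,0.21,0],[-0.2,-0.03,0],[-0.2,-0.03,0],[-0.2,-0.03,0]])

```text
clock: 38.5
position: [463.1, -449.7, 298.1]
ee_rot: [-0.464, 0.723, 0.3, 0.414]
contact_force: [-0.5, -0.6, -0.9]
gripper_width: 14.7
grasp_force: 61.6
```

```bash
cat >> h.py <<'E'
def status(tag):
    t=arm.get_image("top");sc=arm.get_image("scene")
    for n,im,(y0,y1,x0,x1) in(("top",t,(175,262,290,390)),("scene",sc,(110,210,130,240))):
        m=arm.camera_model(n)
        pts=[[*(AX+64*np.array([np.cos(a),np.sin(a)])),z] for a in np.linspace(0,6.28,30) for z in((73,) if n=="top" else(73,))]
        c=np.zeros(im.shape[:2],np.uint8);cv2.fillPoly(c,[cv2.convexHull(proj(m,pts).astype(np.int32))],255)
        for k,mk in(("w",mask(im,(0,0,150),(180,50,255))),("r",mask(im,(3,90,50),(16,255,255)))):
            print(n,k,[(cv2.boundingRect(b),cv2.contourArea(b),onz(m,[cv2.minEnclosingCircle(b)[0]],78)[0][:2].round(0).tolist()) for b in blobs(mk&c,10)])
    cv2.imwrite(f"pics/{tag}t.png",t[:,:,::-1]);cv2.imwrite(f"pics/{tag}s.png",sc[:,:,::-1])
E
python3 - <<'E'
from h import *
s=arm.read_state();print(s["position"].round(1),s["contact_force"].round(1),s["gripper_width"],s["joints"].round(2))
status("d2")
up=f(60,220,0);rows(interp(s,up,10))
E
```

```text
[ 463.1 -449.7  298.1] [-0.5 -0.6 -0.9] 14.657145178644729 [-0.78  0.63  0.3  -0.96 -1.75  0.43]
top w [((321, 198, 24, 24), 358.5, [558.0, -272.0]), ((354, 214, 4, 7), 10.0, [533.0, -328.0])]
top r [((346, 216, 10, 10), 62.5, [523.0, -313.0])]
scene w [((159, 161, 6, 5), 12.0, [519.0, -331.0])]
scene r [((165, 160, 10, 7), 40.5, [520.0, -307.0])]
T [[-24.0, 0.0, 20.0], [-52.5, 1.5, 37.0], [-80.5, 2.5, 54.0], [-108.5, 4.0, 71.5], [-136.5, 5.0, 88.5], [-164.5, 6.5, 105.5], [-192.5, 7.5, 123.0], [-221.0, 9.0, 140.0], [-249.0, 10.0, 157.0], [-277.0, 11.5, 174.5]]
D [[0.0, 0.1, 0.01], [0.01, 0.21, 0.02], [0.02, 0.32, 0.02], [0.03, 0.43, 0.03], [0.04, 0.53, 0.03], [0.05, 0.64, 0.04], [0.06, 0.75, 0.04], [0.07, 0.85, 0.05], [0.08, 0.96, 0.05], [0.08, 1.07, 0.06]]
```

```bash
python3 - <<'E'
from h import *
T=np.linspace(0,1,9)[1:]
rows([f(13+12*t,150+50*t,-62+62*t,.1*(1-t),-5) for t in T]+[f(70,215,5)]*3)
E
```

```text
T [[-39.0, 2.5, 6.0], [-76.5, 4.5, 16.5], [-111.5, 6.0, 31.0], [-144.5, 7.0, 49.5], [-174.5, 7.5, 71.5], [-201.0, 8.0, 96.0], [-224.0, 8.5, 123.5], [-242.5, 8.5, 153.0], [-283.0, 8.0, 206.0], [-283.0, 8.0, 206.0]]
D [[0.01, 0.12, 0.02], [0.02, 0.26, 0.03], [0.03, 0.39, 0.04], [0.04, 0.53, 0.04], [0.06, 0.66, 0.05], [0.07, 0.8, 0.05], [0.08, 0.93, 0.06], [0.08, 1.07, 0.06], [0.08, 1.15, 0.06], [0.08, 1.15, 0.06]]
T [[-0.0, 0.0, -0.0]]
D [[0.0, 0.0, 0.0]]
```

Request:
move_arm(fingers=[0,0,0,0,0,0,0,0,0,0], travel=[[-39,2.5,6],[-76.5,4.5,16.5],[-111.5,6,31],[-144.5,7,49.5],[-174.5,7.5,71.5],[-201,8,96],[-224,8.5,123.5],[-242.5,8.5,153],[-265,8,180],[-283,8,206]], dr=[[0.01,0.12,0.02],[0.02,0.26,0.03],[0.03,0.39,0.04],[0.04,0.53,0.04],[0.06,0.66,0.05],[0.07,0.8,0.05],[0.08,0.93,0.06],[0.08,1.07,0.06],[0.08,1.11,0.06],[0.08,1.15,0.06]])

```text
clock: 39.6
position: [582.4, -157.1, 455.5]
ee_rot: [-0.515, 0.856, -0.02, -0.033]
contact_force: [0.0, -0.7, -2.4]
gripper_width: 14.7
grasp_force: 61.5
```

Request:
move_arm(fingers=[0,0,0], travel=[[-30,0,-20],[-60,0,-30],[-60,0,-30]], dr=[[0,0,0],[0,0,0],[0,0,0]])

```text
clock: 39.9
position: [612.8, -101.6, 481.2]
ee_rot: [-0.517, 0.855, -0.019, -0.031]
contact_force: [0.1, -0.6, -2.7]
gripper_width: 15.2
grasp_force: 61.5
```

```bash
python3 - <<'E'
from h import *
s=arm.read_state();print(s["position"].round(1),s["contact_force"].round(1))
status("d3")
im=arm.get_image("wrist");m=arm.camera_model("wrist");cv2.imwrite("pics/w21.png",im[:,:,::-1]);np.save("pics/w21.npy",im)
c=np.zeros(im.shape[:2],np.uint8);cv2.fillPoly(c,[proj(m,[[*(AX+63*np.array([np.cos(a),np.sin(a)])),73] for a in np.linspace(0,6.28,30)]).astype(np.int32)],255)
for k,mk in(("w",mask(im,(0,0,150),(180,50,255))),("r",mask(im,(3,90,50),(16,255,255)))):
    print("wrist",k,[(cv2.boundingRect(b),cv2.contourArea(b),onz(m,[cv2.minEnclosingCircle(b)[0]],76)[0][:2].round(0).tolist()) for b in blobs(mk&c,15)])
r=mask(im,(3,110,60),(18,255,255))[150:290,195:320]
print("scoop red",[(cv2.boundingRect(b),cv2.contourArea(b)) for b in blobs(r,10)])
d=cv2.absdiff(im,np.load("pics/w8.npy"))[150:270,205:312].max(2);k=cv2.morphologyEx((d>60).astype(np.uint8)*255,cv2.MORPH_OPEN,np.ones((4,4)))
print("scoop diff",[(cv2.boundingRect(b),cv2.contourArea(b)) for b in blobs(k,40)])
E
```

```text
[ 612.8 -101.6  481.2] [ 0.1 -0.6 -2.7]
top w [((315, 215, 8, 7), 35.5, [535.0, -234.0]), ((343, 226, 8, 8), 34.0, [503.0, -301.0]), ((350, 235, 7, 8), 32.0, [480.0, -314.0]), ((355, 225, 6, 8), 27.5, [503.0, -330.0]), ((354, 215, 6, 8), 25.0, [529.0, -329.0])]
top r [((318, 202, 20, 13), 142.0, [562.0, -259.0])]
scene w [((159, 151, 33, 16), 158.5, [505.0, -296.0])]
scene r []
wrist w [((206, 0, 99, 71), 3903.0, [523.0, -274.0]), ((245, 0, 23, 8), 91.0, [506.0, -301.0])]
wrist r [((215, 33, 35, 32), 533.5, [557.0, -264.0])]
scoop red []
scoop diff [((61, 14, 44, 32), 598.0), ((37, 61, 30, 32), 547.0), ((13, 47, 22, 16), 249.5), ((14, 80, 10, 8), 57.5)]
```

The top mask shows five whites and a double red blob (two reds) in the bowl: all seven are in, the scoop is empty. Put the scoop back.

```bash
python3 - <<'E'
from h import *
Y=np.deg2rad(30);s=arm.read_state();B=spose([650.9,-18.4,120],Y,0);D=spose([650.9,-18.4,14],Y,0)
rows(interp(s,B,6)+interp(B,D,4)+[D]*3,n=13)
E
```

```text
T [[-17.5, 1.0, 18.0], [-34.5, 1.5, 36.0], [-52.0, 2.5, 54.0], [-69.0, 3.5, 72.0], [-86.5, 4.5, 90.0], [-103.5, 5.0, 108.0], [-105.5, 5.0, 134.5], [-107.5, 5.0, 161.0], [-109.5, 5.0, 187.5], [-111.5, 4.5, 214.0], [-111.5, 4.5, 214.0], [-111.5, 4.5, 214.0], [-111.5, 4.5, 214.0]]
D [[0.0, -0.01, 0.09], [-0.01, -0.03, 0.19], [-0.01, -0.04, 0.28], [-0.01, -0.05, 0.37], [-0.01, -0.06, 0.47], [-0.02, -0.08, 0.56], [-0.02, -0.08, 0.56], [-0.02, -0.08, 0.56], [-0.02, -0.08, 0.56], [-0.02, -0.08, 0.56], [-0.02, -0.08, 0.56], [-0.02, -0.08, 0.56], [-0.02, -0.08, 0.56]]
```

Request:
move_arm(fingers=[0,0,0,0,0,0,0,0,0,0], travel=[[-17.5,1,18],[-34.5,1.5,36],[-52,2.5,54],[-69,3.5,72],[-86.5,4.5,90],[-103.5,5,108],[-105.5,5,134.5],[-107.5,5,161],[-109.5,5,187.5],[-111.5,4.5,214]], dr=[[0,-0.01,0.09],[-0.01,-0.03,0.19],[-0.01,-0.04,0.28],[-0.01,-0.05,0.37],[-0.01,-0.06,0.47],[-0.02,-0.08,0.56],[-0.02,-0.08,0.56],[-0.02,-0.08,0.56],[-0.02,-0.08,0.56],[-0.02,-0.08,0.56]])

```text
clock: 41.05
position: [651.5, -20.2, 253.5]
ee_rot: [-0.257, 0.966, 0.003, -0.0]
contact_force: [0.7, -0.3, -1.5]
gripper_width: 15.0
grasp_force: 61.5
```

Request:
move_arm(fingers=[0,0,0], travel=[[0,0,0],[0,0,0],[0,0,0]], dr=[[0,0,0],[0,0,0],[0,0,0]])

```text
clock: 41.35
position: [653.0, -19.4, 255.7]
ee_rot: [-0.258, 0.966, 0.002, 0.001]
contact_force: [-0.5, -0.3, -1.9]
gripper_width: 14.7
grasp_force: 61.4
```

```bash
python3 - <<'E'
from h import *
Y=np.deg2rad(30);s=arm.read_state();D=spose([650.9,-18.4,4],Y,0)
print(s["position"].round(1),s["contact_force"].round(1),D["position"].round(1));rows([D])
E
```

```text
[653.  -19.4 255.7] [-0.5 -0.3 -1.9] [651.3 -18.2 246.5]
T [[1.0, 2.0, 9.0]]
D [[0.0, 0.0, 0.0]]
```

Request:
move_arm(fingers=[0,0,0,0,85,85,85,85,85,85], travel=[[1,2,4],[1,2,8],[1,2,9],[1,2,9],[1,2,9],[1,2,9],[1,2,9],[1,2,9],[1,2,-30],[1,2,-75]], dr=[[0,0,0],[0,0,0],[0,0,0],[0,0,0],[0,0,0],[0,0,0],[0,0,0],[0,0,0],[0,0,0],[0,0,0]])

```text
clock: 42.35
position: [650.5, -18.2, 326.5]
ee_rot: [-0.258, 0.966, 0.003, -0.004]
contact_force: [0.4, -0.3, -0.3]
gripper_width: 84.8
grasp_force: 0.0
```

```bash
python3 - <<'E'
from h import *
s=arm.read_state();print(s["position"].round(1),s["gripper_width"],s["contact_force"].round(1))
print(move([440,-41,225],down(np.deg2rad(135))))
E
```

```text
[650.5 -18.2 326.5] 84.82742241943896 [ 0.4 -0.3 -0.3]
(array([194.2,  85.4, -51.5]), array([ 0.008, -0.006, -0.264]))
```

Request:
move_arm(fingers=[85,85,85,85,85,85,85,85], travel=[[10,5,-40],[45,20,-60],[85,38,-60],[125,55,-60],[165,72,-60],[194,85,-60],[194,85,-60],[194,85,-60]], dr=[[0,0,0],[0,0,-0.05],[0,0,-0.1],[0,0,-0.16],[0,0,-0.22],[0.008,-0.006,-0.264],[0.008,-0.006,-0.264],[0.008,-0.006,-0.264]])

```text
clock: 43.15
position: [440.2, -41.4, 389.5]
ee_rot: [-0.383, 0.924, -0.001, 0.004]
contact_force: [0.9, 0.4, 0.7]
gripper_width: 85.0
grasp_force: 0.0
```

```bash
python3 - <<'E'
from h import *
s=arm.read_state();print(s["position"].round(1))
im=arm.get_image("wrist");m=arm.camera_model("wrist");cv2.imwrite("pics/w22.png",im[:,:,::-1])
w=mask(im,(0,0,170),(180,60,255));c=blobs(w,500)[0];print(cv2.boundingRect(c),rectz(m,c,8))
h=cv2.drawContours(np.zeros_like(w),[cv2.convexHull(c)],-1,255,-1)
P=onz(m,cv2.convexHull(c)[:,0,:],8)[:,:2].astype(np.float32);print(cv2.minEnclosingCircle(P))
for b in blobs(mask(im,(0,0,0),(180,255,70))&h,100)[:2]: print("knob",cv2.boundingRect(b),rectz(m,b,44))
t=arm.get_image("top");mt=arm.camera_model("top")
for b in blobs(mask(t,(0,150,100),(5,255,255))|mask(t,(170,150,100),(180,255,255)),60)[:6]:
    r=rectz(mt,b,99)
    if abs(r[0][1])<60: print("scoop handle",np.round(r[0],1),np.round(r[1],1),r[2])
w=mask(t,(0,0,170),(180,60,255))
for b in blobs(w,200): print(rectz(mt,b,8)[0],cv2.contourArea(b))
status("d4")
E
```

```text
[440.2 -41.4 389.5]
(197, 99, 118, 121) ((442.8925476074219, -47.39947509765625), (146.13247680664062, 133.0894775390625), 35.46577835083008)
((439.25494384765625, -42.281063079833984), 73.31343841552734)
knob (250, 144, 17, 45) ((437.2525329589844, -43.792884826660156), (48.33503341674805, 17.491092681884766), 45.0821418762207)
scoop handle [655.9 -10.6] [81.2 15.3] 32.307334899902344
(313.71917724609375, 237.6708221435547) 4115.0
(473.7123718261719, 107.61808776855469) 1293.5
(412.5782165527344, -71.56319427490234) 852.0
(649.2769165039062, -14.819656372070312) 380.5
(857.9591064453125, -291.347900390625) 247.0
(753.983642578125, 327.4652404785156) 234.0
top w [((315, 214, 9, 9), 46.0, [535.0, -235.0]), ((343, 224, 8, 10), 41.5, [505.0, -301.0]), ((349, 235, 8, 8), 37.0, [480.0, -314.0]), ((354, 225, 7, 8), 35.0, [503.0, -329.0]), ((353, 215, 7, 8), 31.5, [529.0, -329.0])]
top r [((318, 202, 20, 13), 141.5, [561.0, -259.0])]
scene w [((159, 151, 20, 16), 141.0, [506.0, -316.0])]
scene r []
```

Request:
move_arm(fingers=[85,85,85,85,85,85,85,85], travel=[[0,0,40],[0,0,80],[0,0,120],[0,0,155],[0,0,185],[0,0,196],[0,0,196],[0,0,196]], dr=[[0,0,0],[0,0,0],[0,0,0],[0,0,0],[0,0,0],[0,0,0],[0,0,0],[0,0,0]])

```text
clock: 44.15
position: [442.5, -40.8, 192.6]
ee_rot: [-0.383, 0.924, -0.0, 0.003]
contact_force: [0.7, 0.4, 0.0]
gripper_width: 84.8
grasp_force: 0.0
```

Request:
move_arm(fingers=[0,0,0,0,0,0,0], travel=[[0,0,0],[0,0,0],[0,0,0],[0,0,0],[0,0,0],[0,0,0],[0,0,0]], dr=[[0,0,0],[0,0,0],[0,0,0],[0,0,0],[0,0,0],[0,0,0],[0,0,0]])

```text
clock: 44.85
position: [441.9, -40.9, 193.5]
ee_rot: [-0.383, 0.924, -0.001, 0.004]
contact_force: [-0.4, 0.4, 6.6]
gripper_width: 18.8
grasp_force: 59.6
```

Request:
move_arm(fingers=[0,0,0,0,0,0,0,0,0,0], travel=[[0,0,-15],[0,0,-50],[0,0,-90],[0,0,-130],[0,0,-170],[0,0,-210],[0,0,-225],[0,0,-225],[0,0,-225],[0,0,-225]], dr=[[0,0,0],[0,0,0],[0,0,0],[0,0,0],[0,0,0],[0,0,0],[0,0,0],[0,0,0],[0,0,0],[0,0,0]])

```text
clock: 45.85
position: [439.9, -41.4, 415.8]
ee_rot: [-0.383, 0.924, 0.0, 0.001]
contact_force: [-0.2, -0.4, -2.5]
gripper_width: 18.9
grasp_force: 59.0
```

```bash
python3 - <<'E'
from h import *
s=arm.read_state();print(s["position"].round(1),s["gripper_width"],s["contact_force"].round(1),s["ee_rot"])
print(move([519.5,-278,s["position"][2]-155],down(np.deg2rad(135))))
im=arm.get_image("wrist");m=arm.camera_model("wrist");cv2.imwrite("pics/w23.png",im[:,:,::-1])
# held lid centre in tool frame, now and when first lifted
def lid(im,m,p,q,name):
    w=mask(im,(0,0,60),(180,40,255));w[270:]=0
    z=p[2]-191.4+8
    c=blobs(w,3000)[0];c=c[(c[:,0,1]<250)&(c[:,0,1]>90)];P=onz(m,c[:,0],z)[:,:2]
    for _ in range(4):
        A=np.c_[P,np.ones(len(P))];x=np.linalg.lstsq(A,(P**2).sum(1),rcond=None)[0];ce=x[:2]/2;r=np.sqrt(x[2]+ce@ce);e=abs(np.linalg.norm(P-ce,axis=1)-r);P=P[e<=max(1.5,np.percentile(e,80))]
    print(name,ce.round(1),round(r,1),R.from_quat(q).inv().apply([*(ce-p[:2]),0]).round(1),len(P))
lid(im,m,s["position"],s["ee_rot"],"now")
E
```

```text
[439.9 -41.4 415.8] 18.892683824049254 [-0.2 -0.4 -2.5] [-3.82652361e-01  9.23891786e-01  1.95087110e-04  1.04838420e-03]
(array([ 1.110e+02, -2.237e+02, -1.000e-01]), array([-0.   ,  0.002, -0.   ]))
now [435.7 -44.6] 71.1 [ 5.2  0.6 -0. ] 329
```

```bash
python3 - <<'E'
from h import *
a=np.load("pics/wrist4.npy");b=cv2.imread("pics/w23.png")[:,:,::-1]
# knob & lid columns/rows in the wrist frame: directly comparable, same grip height
for im in(a,b):
    g=mask(im,(0,0,150),(180,45,255));h=[]
    k=cv2.inRange(im,(0,0,0),(60,60,60))
    col=[np.where(g[r,100:420])[0] for r in(130,150,165)]
    print([(c.min()+100,c.max()+100) for c in col],"top row",[int(np.where(g[80:200,x])[0].min()+80) for x in(235,250,265,280)],"knob top",int(np.where(k[150:250,257])[0].min()+150))
E
```

```text
[(np.int64(166), np.int64(347)), (np.int64(148), np.int64(365)), (np.int64(140), np.int64(373))] top row [98, 96, 96, 98] knob top 192
[(np.int64(163), np.int64(350)), (np.int64(147), np.int64(367)), (np.int64(139), np.int64(374))] top row [94, 92, 92, 94] knob top 188
```

Request:
move_arm(fingers=[0,0,0,0,0,0,0,0,0,0], travel=[[10,-20,0],[25,-50,0],[42,-87,0],[60,-124,0],[78,-160,0],[95,-195,0],[104,-215,0],[108.5,-224,0],[108.5,-224,0],[108.5,-224,0]], dr=[[0,0,0],[0,0,0],[0,0,0],[0,0,0],[0,0,0],[0,0,0],[0,0,0],[0,0,0],[0,0,0],[0,0,0]])

```text
clock: 46.9
position: [521.9, -275.8, 417.0]
ee_rot: [-0.383, 0.924, 0.0, 0.002]
contact_force: [-0.5, 0.7, -1.9]
gripper_width: 18.6
grasp_force: 59.1
```

Request:
move_arm(fingers=[0,0,0,0,0,0,0,0], travel=[[0,0,15],[0,0,30],[0,0,45],[0,0,60],[0,0,68],[0,0,68],[0,0,68],[0,0,68]], dr=[[0,0,0],[0,0,0],[0,0,0],[0,0,0],[0,0,0],[0,0,0],[0,0,0],[0,0,0]])

```text
clock: 47.7
position: [522.7, -276.1, 351.1]
ee_rot: [-0.383, 0.924, -0.001, 0.004]
contact_force: [-0.3, -0.3, -1.0]
gripper_width: 18.9
grasp_force: 59.1
```

```bash
python3 - <<'E'
from h import *
s=arm.read_state();print(s["position"].round(1),s["contact_force"].round(1),s["wrist_torque"].round(2))
d=R.from_quat(s["ee_rot"]).inv().apply(np.array([521.4,-276.3,328.5])-s["position"]);print(d.round(1))
im=arm.get_image("wrist");g=mask(im,(0,0,150),(180,45,255))
# gap to the collar seen around the lid: dark collar ring widths left/right
for r in (150,165,180):
    row=cv2.cvtColor(im,cv2.COLOR_RGB2GRAY)[r];print(r,row[115:150:2].tolist(),row[360:400:2].tolist())
print([cv2.cvtColor(im,cv2.COLOR_RGB2GRAY)[60:105:2,x].tolist() for x in(240,275)])
E
```

```text
[ 522.7 -276.1  351.1] [-0.3 -0.3 -1. ] [-0.02  0.01 -0.  ]
[ 1.2  0.9 22.5]
150 [82, 116, 123, 89, 82, 82, 82, 82, 80, 55, 38, 44, 44, 34, 18, 39, 153, 227] [224, 223, 222, 183, 74, 20, 22, 34, 38, 38, 35, 53, 78, 82, 81, 82, 80, 80, 80, 80]
165 [81, 81, 82, 99, 116, 101, 69, 39, 42, 42, 35, 33, 137, 222, 231, 231, 231, 231] [223, 223, 222, 222, 222, 222, 210, 165, 63, 28, 38, 39, 37, 41, 73, 80, 81, 81, 80, 80]
180 [81, 81, 81, 81, 81, 69, 38, 41, 40, 103, 215, 228, 229, 229, 228, 228, 229, 229] [120, 119, 121, 120, 120, 118, 119, 119, 120, 118, 84, 26, 21, 23, 29, 89, 117, 87, 80, 80]
[[71, 71, 74, 67, 45, 45, 48, 47, 39, 23, 20, 32, 73, 83, 53, 50, 96, 206, 235, 238, 238, 237, 237], [72, 75, 76, 68, 42, 43, 43, 45, 37, 22, 16, 24, 46, 48, 52, 81, 112, 197, 232, 236, 236, 235, 235]]
```

Request:
move_arm(fingers=[0,0,0,0,0,0,0], travel=[[0,0.5,5],[0.5,1,10],[1,1,14],[1,1,18],[1,1,21],[1,1,22.5],[1,1,22.5]], dr=[[0,0,0],[0,0,0],[0,0,0],[0,0,0],[0,0,0],[0,0,0],[0,0,0]])

```text
clock: 48.45
position: [521.2, -276.3, 328.5]
ee_rot: [-0.383, 0.924, -0.001, 0.003]
contact_force: [-1.3, 2.4, 4.0]
gripper_width: 19.1
grasp_force: 59.8
```

```bash
python3 - <<'E'
from h import *
s=arm.read_state();print(s["position"].round(1),s["contact_force"].round(1),s["wrist_torque"].round(2))
E
```

```text
[ 521.2 -276.3  328.5] [-1.3  2.4  4. ] [ 0.54  0.71 -0.02]
```

Request:
move_arm(fingers=[85,85,85,85,85,85,85,85,85,85], travel=[[0,0,0],[0,0,0],[0,0,0],[0,0,0],[0,0,-20],[0,0,-50],[0,0,-85],[0,0,-110],[0,0,-110],[0,0,-110]], dr=[[0,0,0],[0,0,0],[0,0,0],[0,0,0],[0,0,0],[0,0,0],[0,0,0],[0,0,0],[0,0,0],[0,0,0]])

```text
clock: 49.45
position: [520.4, -276.3, 437.6]
ee_rot: [-0.383, 0.924, -0.0, 0.004]
contact_force: [0.2, 0.6, -0.9]
gripper_width: 84.5
grasp_force: 0.0
```

```bash
python3 - <<'E'
from h import *
s=arm.read_state();print(s["position"].round(1),s["gripper_width"])
im=arm.get_image("wrist");m=arm.camera_model("wrist");cv2.imwrite("pics/w24.png",im[:,:,::-1])
for c in blobs(mask(im,(7,170,120),(18,255,255)),50)[:2]: print("tab",cv2.boundingRect(c),rectz(m,c,175))
w=mask(im,(0,0,150),(180,60,255));c=blobs(w,3000)[0];c=c[c[:,0,1]<240];P=onz(m,c[:,0],143)[:,:2]
for _ in range(4):
    A=np.c_[P,np.ones(len(P))];x=np.linalg.lstsq(A,(P**2).sum(1),rcond=None)[0];ce=x[:2]/2;r=np.sqrt(x[2]+ce@ce);e=abs(np.linalg.norm(P-ce,axis=1)-r);P=P[e<=max(1,np.percentile(e,85))]
print("lid",ce,r)
a=np.radians(-166.5);Rt=down(a+np.pi/2)
print(move([*(AX+100*np.array([np.cos(a),np.sin(a)])),260],Rt),move([*(AX+100*np.array([np.cos(a),np.sin(a)])),260],down(a-np.pi/2)))
t=arm.get_image("top");mt=arm.camera_model("top")
for c in blobs(mask(t,(7,170,120),(18,255,255)),20)[:3]: print("orange",rectz(mt,c,175))
E
```

```text
[ 520.4 -276.3  437.6] 84.47808764923337
tab (308, 61, 45, 44) ((420.4720458984375, -298.5736999511719), (34.24831771850586, 17.277341842651367), 8.968019485473633)
lid [ 515.34049586 -289.15536197] 64.76089621882224
(array([86.8, 51.3, 20.9]), array([-0.007, -0.   , -2.592])) (array([86.8, 51.3, 20.9]), array([-0.   ,  0.005,  0.55 ]))
orange ((418.7679748535156, -294.7760009765625), (33.57072067260742, 15.513580322265625), 8.630254745483398)
orange ((815.9890747070312, 499.5341491699219), (13.161761283874512, 48.46428680419922), 17.600414276123047)
```

```bash
python3 - <<'E'
from h import *
print(move([420,-296.5,270],down(np.radians(99.5))))
im=cv2.imread("pics/w24.png")[:,:,::-1].copy();m=arm.camera_model("wrist")
w=mask(im,(0,0,95),(180,45,255));c=blobs(w,3000)
for b in c[:2]: print(cv2.boundingRect(b),cv2.contourArea(b),cv2.minEnclosingCircle(onz(m,cv2.convexHull(b)[:,0],143)[:,:2].astype(np.float32)))
E
```

```text
(array([85.3, 56.7, 10.6]), array([0.001, 0.004, 0.62 ]))
(177, 97, 159, 155) 19062.0 ((515.1824951171875, -278.3846130371094), 74.8643569946289)
```

Request:
move_arm(fingers=[85,85,85,85,85,85,85,85,85], travel=[[17,11,2],[34,23,4],[51,34,6],[68,45,8],[85,57,10],[85,57,10],[85,57,10],[85,57,10],[85,57,10]], dr=[[0,0,0.13],[0,0,0.26],[0,0,0.39],[0,0,0.52],[0,0,0.62],[0,0,0.62],[0,0,0.62],[0,0,0.62],[0,0,0.62]])

```text
clock: 50.45
position: [421.0, -296.2, 426.4]
ee_rot: [-0.083, 0.997, 0.001, 0.003]
contact_force: [0.2, -0.2, -1.1]
gripper_width: 85.3
grasp_force: 0.0
```

```bash
python3 - <<'E'
from h import *
s=arm.read_state();print(s["position"].round(1))
im=arm.get_image("wrist");m=arm.camera_model("wrist");cv2.imwrite("pics/w25.png",im[:,:,::-1])
for c in blobs(mask(im,(7,170,120),(18,255,255)),50)[:2]: print("tab",cv2.boundingRect(c),rectz(m,c,175))
w=mask(im,(0,0,150),(180,60,255));c=blobs(w,3000)[0];c=c[c[:,0,1]<260]
print(cv2.boundingRect(c),cv2.minEnclosingCircle(onz(m,cv2.convexHull(c)[:,0],143)[:,:2].astype(np.float32)))
E
```

```text
[ 421.  -296.2  426.4]
tab (247, 173, 18, 41) ((417.7984313964844, -296.80535888671875), (32.43578338623047, 13.423685073852539), 9.543128967285156)
(187, 214, 141, 46) ((491.9145202636719, -283.033935546875), 67.03282928466797)
```

Request:
move_arm(fingers=[85,85,85,85,85,0,0,0,0,0], travel=[[1,0,35],[2,0,70],[2,0,100],[2,0,111],[2,0,111],[2,0,111],[2,0,111],[2,0,111],[2,0,111],[2,0,111]], dr=[[0,0,0],[0,0,0],[0,0,0],[0,0,0],[0,0,0],[0,0,0],[0,0,0],[0,0,0],[0,0,0],[0,0,0]])

```text
clock: 51.5
position: [419.0, -296.5, 316.5]
ee_rot: [-0.083, 0.997, 0.0, 0.004]
contact_force: [-2.2, -5.5, 5.7]
gripper_width: 13.1
grasp_force: 60.1
```

Request:
move_arm(fingers=[0,0], travel=[[0,0,0],[0,0,0]], dr=[[0,0,0],[0,0,0]])

```text
clock: 51.7
position: [419.0, -296.7, 316.5]
ee_rot: [-0.083, 0.997, 0.0, 0.004]
contact_force: [-1.0, -2.2, 4.8]
gripper_width: 13.3
grasp_force: 59.4
```

```bash
sed -i 's/^AX=.*520.*/AX=np.array([518.5,-278.])/' h.py; python3 - <<'E'
from h import *
s=arm.read_state();print(s["position"].round(1),s["gripper_width"],s["contact_force"].round(1))
arc(-np.linspace(.11,1.1,10))
E
```

```text
[ 419.  -296.7  316.5] 13.318118938338213 [-1.  -2.2  4.8]
[-0.4, 11.1, -0.0] [0.001, 0.0, 0.11]
[-2.0, 22.1, 0.0] [0.002, 0.0, 0.22]
[-4.8, 32.9, 0.0] [0.002, 0.0, 0.33]
[-8.7, 43.3, 0.0] [0.003, 0.0, 0.44]
[-13.8, 53.2, 0.1] [0.004, 0.0, 0.55]
[-20.0, 62.5, 0.1] [0.005, 0.0, 0.66]
[-27.1, 71.1, 0.1] [0.005, 0.0, 0.77]
[-35.1, 78.8, 0.2] [0.006, 0.001, 0.88]
[-43.9, 85.6, 0.3] [0.007, 0.001, 0.99]
[-53.4, 91.4, 0.3] [0.008, 0.001, 1.1]
```

Request:
move_arm(fingers=[0,0,0,0,0,0,0,0,0,0], travel=[[-0.4,11.1,0],[-2,22.1,0],[-4.8,32.9,0],[-8.7,43.3,0],[-13.8,53.2,0],[-20,62.5,0],[-27.1,71.1,0],[-35.1,78.8,0],[-43.9,85.6,0],[-53.4,91.4,0]], dr=[[0,0,0.11],[0,0,0.22],[0,0,0.33],[0,0,0.44],[0,0,0.55],[0,0,0.66],[0,0,0.77],[0,0,0.88],[0,0,0.99],[0,0,1.1]])

```text
clock: 52.7
position: [458.6, -199.2, 316.6]
ee_rot: [0.452, 0.892, 0.001, 0.006]
contact_force: [8.7, -20.3, -8.2]
gripper_width: 13.3
grasp_force: 58.3
```

```bash
python3 - <<'E'
from h import *
s=arm.read_state();p=s["position"];print(p.round(1),s["gripper_width"],s["contact_force"].round(1),s["wrist_torque"].round(1),np.degrees(np.arctan2(*(p[:2]-AX)[::-1])))
arc(-np.array([.05,.1,.15,.2,.25]))
E
```

```text
[ 458.6 -199.2  316.6] 13.348007468147369 [  8.7 -20.3  -8.2] [-5.9 -1.6 -0.4] 127.22688561306478
[-0.0, 4.9, 0.0] [0.001, -0.0, 0.05]
[-0.3, 9.9, 0.1] [0.001, -0.001, 0.1]
[-0.9, 14.8, 0.1] [0.002, -0.001, 0.15]
[-1.6, 19.7, 0.2] [0.002, -0.001, 0.2]
[-2.7, 24.5, 0.2] [0.003, -0.002, 0.25]
```

Request:
move_arm(fingers=[0,0,0,0], travel=[[-2,5,0],[-3,10,0],[-4,15,0],[-4,15,0]], dr=[[0,0,0.05],[0,0,0.1],[0,0,0.15],[0,0,0.15]])

```text
clock: 53.1
position: [471.7, -192.4, 316.6]
ee_rot: [0.516, 0.857, 0.001, 0.003]
contact_force: [0.7, -6.4, 0.7]
gripper_width: 12.9
grasp_force: 59.7
```

```bash
python3 - <<'E'
from h import *
s=arm.read_state();p=s["position"];print(p.round(1),s["gripper_width"],s["contact_force"].round(1),s["wrist_torque"].round(1),np.degrees(np.arctan2(*(p[:2]-AX)[::-1])))
arc(-np.array([.05,.1,.15]))
E
```

```text
[ 471.7 -192.4  316.6] 12.850770247141712 [ 0.7 -6.4  0.7] [-2.2 -0.1 -0.3] 118.66811318297593
[-0.1, 4.9, 0.0] [0.0, -0.0, 0.05]
[-0.4, 9.7, 0.1] [0.0, -0.001, 0.1]
[-0.9, 14.6, 0.1] [0.001, -0.001, 0.15]
```

Request:
move_arm(fingers=[0,0,0,0], travel=[[0,5,0],[-0.5,10,0],[-1,14,0],[-1,14,0]], dr=[[0,0,0.05],[0,0,0.1],[0,0,0.14],[0,0,0.14]])

```text
clock: 53.5
position: [476.8, -190.3, 316.5]
ee_rot: [0.569, 0.822, -0.009, -0.007]
contact_force: [-26.9, -25.1, 14.7]
gripper_width: 13.1
grasp_force: 130.0
```

```bash
python3 - <<'E'
from h import *
s=arm.read_state();p=s["position"];print(p.round(1),s["gripper_width"],s["contact_force"].round(1),s["wrist_torque"].round(1),np.degrees(np.arctan2(*(p[:2]-AX)[::-1])))
E
```

```text
[ 476.8 -190.3  316.5] 13.052697497890405 [-26.9 -25.1  14.7] [-6.9  6.4  3.3] 115.43813576359408
```

Request:
move_arm(fingers=[85,85,85,85,85,85,85,85,85,85], travel=[[0,0,0],[0,0,0],[0,-4,0],[0,-4,0],[0,-4,0],[0,-4,-30],[0,-4,-70],[0,-4,-110],[0,-4,-140],[0,-4,-140]], dr=[[0,0,0],[0,0,0],[0,0,0],[0,0,0],[0,0,0],[0,0,0],[0,0,0],[0,0,0],[0,0,0],[0,0,0]])

```text
clock: 54.5
position: [480.1, -187.4, 461.6]
ee_rot: [0.574, 0.819, 0.005, 0.007]
contact_force: [-0.7, -0.4, 0.3]
gripper_width: 84.8
grasp_force: 0.0
```

Request:
move_arm(fingers=[85,85,85,85,85], travel=[[40,0,-20],[80,0,-40],[120,0,-40],[120,0,-40],[120,0,-40]], dr=[[0,0,0],[0,0,0],[0,0,0],[0,0,0],[0,0,0]])

```text
clock: 55.0
position: [438.0, -73.9, 496.0]
ee_rot: [0.573, 0.819, 0.002, 0.002]
contact_force: [0.4, -0.7, 0.8]
gripper_width: 84.9
grasp_force: 0.0
```

```bash
python3 - <<'E'
from h import *
s=arm.read_state();print(s["position"].round(1),s["contact_force"].round(1))
t=arm.get_image("top");mt=arm.camera_model("top")
for c in blobs(mask(t,(7,170,120),(18,255,255)),20)[:3]:
    r=rectz(mt,c,175);print("orange",r,np.degrees(np.arctan2(r[0][1]-AX[1],r[0][0]-AX[0])))
for n in("top","scene"):
    im=t if n=="top" else arm.get_image(n);m=arm.camera_model(n)
    for b in blobs(mask(im,(0,0,150),(180,60,255)),300):
        ce,r=cv2.minEnclosingCircle(onz(m,cv2.convexHull(b)[:,0],143)[:,:2].astype(np.float32))
        if np.hypot(*(np.array(ce)-AX))<80: print(n,"lid",ce,r,rectz(m,b,143))
    for b in blobs(mask(im,(0,150,90),(5,255,255))|mask(im,(170,150,90),(180,255,255)),40):
        r=rectz(m,b,99)
        if abs(r[0][1]+18)<60 and abs(r[0][0]-650)<60: print(n,"scoop handle",r)
E
```

```text
[438.  -73.9 496. ] [ 0.4 -0.7  0.8]
orange ((470.7483215332031, -190.45733642578125), (15.653345108032227, 33.748085021972656), 29.98933219909668) 118.61103202285558
orange ((815.9890747070312, 499.5341491699219), (13.161761283874512, 48.46428680419922), 17.600414276123047) 69.06285947842264
top lid (517.1994018554688, -277.3056640625) 73.31407928466797 ((517.9573974609375, -277.9332275390625), (142.49111938476562, 144.09878540039062), 85.33045196533203)
top scoop handle ((678.9546508789062, 36.3924560546875), (86.04195404052734, 14.785849571228027), 22.36330223083496)
scene lid (520.9547729492188, -278.8601989746094) 74.0475845336914 ((520.731689453125, -278.59552001953125), (145.24391174316406, 143.16403198242188), 8.942072868347168)
scene scoop handle ((689.3411865234375, 35.7831916809082), (93.88067626953125, 16.386653900146484), 21.200523376464844)
```

The scoop was knocked aside (handle now near (679,36)), about 56 mm off the pad centre. Fetch it and put it back; the lid and collar look right.

```bash
python3 - <<'E'
from h import *
print(move([676,35,240],down(np.radians(111.8))),arm.read_state()["joints"].round(2))
E
```

```text
(array([ 22.8, 260.2, 101.9]), array([ 0.004,  0.004, -1.605])) [ 0.2   0.01 -0.24 -0.   -1.31 -2.99]
```

Request:
move_arm(fingers=[85,85,85,85,85,85,85,85,85,85], travel=[[2,26,10],[4,52,20],[6,78,30],[9,104,41],[11,130,51],[14,156,61],[16,182,71],[18,208,82],[21,234,92],[23,260,92]], dr=[[0,0,-0.145],[0,0,-0.29],[0,0,-0.435],[0,0,-0.58],[0,0,-0.725],[0,0,-0.87],[0,0,-1.015],[0,0,-1.16],[0,0,-1.305],[0,0,-1.45]])

```text
clock: 56.1
position: [676.9, 34.2, 402.1]
ee_rot: [-0.114, 0.993, 0.0, 0.0]
contact_force: [-0.0, -0.3, 0.3]
gripper_width: 85.0
grasp_force: 0.0
```

Request:
move_arm(fingers=[85,85,85,85,85], travel=[[0,0,0],[0,0,0],[0,0,0],[0,0,0],[0,0,0]], dr=[[0,0,-0.08],[0,0,-0.155],[0,0,-0.155],[0,0,-0.155],[0,0,-0.155]])

```text
clock: 56.6
position: [675.6, 34.5, 405.5]
ee_rot: [-0.188, 0.982, 0.0, 0.003]
contact_force: [-0.6, -0.1, -0.1]
gripper_width: 84.9
grasp_force: 0.0
```

```bash
python3 - <<'E'
from h import *
s=arm.read_state();print(s["position"].round(1))
im=arm.get_image("wrist");m=arm.camera_model("wrist");cv2.imwrite("pics/w30.png",im[:,:,::-1])
for z in (99,):
  for c in blobs(mask(im,(0,150,80),(5,255,255))|mask(im,(170,150,80),(180,255,255)),100)[:4]:
    r=rectz(m,c,z); print(cv2.boundingRect(c),np.round(r[0],1),np.round(r[1],1),r[2])
g=cv2.cvtColor(im,cv2.COLOR_RGB2GRAY)
print(move([676,35,91],down(np.radians(111.8))))
E
```

```text
[675.6  34.5 405.5]
(295, 215, 65, 102) [734.4 154.5] [122.8  58.2] 53.18720245361328
(10, 0, 89, 27) [ 601.2 -184.4] [21.3 81.8] 17.945154190063477
(247, 139, 16, 87) [679.8  34.8] [85.6 14.1] 22.015085220336914
(array([  0.4,   0.2, 159.6]), array([-0.001,  0.006, -0.001]))
```

Request:
move_arm(fingers=[85,85,85,85,85,85,0,0,0,0], travel=[[0,0,40],[0,0,80],[0,0,120],[0,0,148],[0,0,159],[0,0,159],[0,0,159],[0,0,159],[0,0,159],[0,0,159]], dr=[[0,0,0],[0,0,0],[0,0,0],[0,0,0],[0,0,0],[0,0,0],[0,0,0],[0,0,0],[0,0,0],[0,0,0]])

```text
clock: 57.65
position: [676.6, 35.5, 248.1]
ee_rot: [-0.189, 0.982, 0.0, 0.004]
contact_force: [0.0, 0.3, -0.0]
gripper_width: 27.7
grasp_force: 0.0
```

Request:
move_arm(fingers=[0,0,0,0], travel=[[0,0,0],[0,0,0],[0,0,0],[0,0,0]], dr=[[0,0,0],[0,0,0],[0,0,0],[0,0,0]])

```text
clock: 58.05
position: [676.6, 35.5, 247.7]
ee_rot: [-0.189, 0.982, 0.0, 0.004]
contact_force: [-0.6, -1.0, 4.7]
gripper_width: 14.6
grasp_force: 61.4
```

Request:
move_arm(fingers=[0,0,0,0,0,0,0,0,0,0], travel=[[0,0,-10],[0,0,-20],[13,-13,-20],[26,-26,-20],[38,-38.5,-20],[38,-38.5,-20],[38,-38.5,-10],[38,-38.5,-3],[38,-38.5,0],[38,-38.5,0]], dr=[[0,0,0],[0,0,0],[0,0,0],[0,0,0],[0,0,0],[0,0,0],[0,0,0],[0,0,0],[0,0,0],[0,0,0]])

```text
clock: 59.05
position: [655.5, -14.6, 248.1]
ee_rot: [-0.19, 0.982, -0.001, 0.003]
contact_force: [-3.2, -2.4, 8.1]
gripper_width: 14.8
grasp_force: 61.9
```

```bash
python3 - <<'E'
from h import *
s=arm.read_state();print(s["position"].round(1),s["gripper_width"],s["contact_force"].round(1),s["grasp_force"])
E
```

```text
[655.5 -14.6 248.1] 14.75603534999385 [-3.2 -2.4  8.1] 61.9147253036499
```

Seated on the pad; release and retreat, then check.

Request:
move_arm(fingers=[85,85,85,85,85,85,85,85,85,85], travel=[[0,0,0],[0,0,0],[0,0,0],[0,0,0],[0,0,-30],[0,0,-75],[0,0,-120],[0,0,-160],[0,0,-160],[0,0,-160]], dr=[[0,0,0],[0,0,0],[0,0,0],[0,0,0],[0,0,0],[0,0,0],[0,0,0],[0,0,0],[0,0,0],[0,0,0]])

```text
clock: 60.05
position: [654.3, -14.5, 407.7]
ee_rot: [-0.189, 0.982, 0.001, 0.004]
contact_force: [-0.2, -1.5, -0.7]
gripper_width: 85.1
grasp_force: 0.0
```

Request:
move_arm(fingers=[85,85,85,85,85,85,85,85,85,85], travel=[[40,20,0],[80,40,0],[120,60,0],[150,75,0],[150,75,0],[150,75,0],[150,75,0],[150,75,0],[150,75,0],[150,75,0]], dr=[[0,0,0],[0,0,0],[0,0,0],[0,0,0],[0,0,0],[0,0,0],[0,0,0],[0,0,0],[0,0,0],[0,0,0]])

```text
clock: 61.05
position: [487.9, -0.7, 405.2]
ee_rot: [-0.189, 0.982, 0.0, 0.003]
contact_force: [-0.6, -0.1, 0.1]
gripper_width: 85.1
grasp_force: 0.0
```

```bash
python3 - <<'E'
from h import *
s=arm.read_state();print(s["position"].round(1),s["contact_force"].round(1))
for n in("top","scene"):
    im=arm.get_image(n);m=arm.camera_model(n);cv2.imwrite(f"pics/fin_{n}.png",im[:,:,::-1])
    for c in blobs(mask(im,(7,170,120),(18,255,255)),20)[:3]: print("orange",np.round(rectz(m,c,175)[0],1),rectz(m,c,175)[2])
    for b in blobs(mask(im,(0,0,150),(180,60,255)),300):
        ce,r=cv2.minEnclosingCircle(onz(m,cv2.convexHull(b)[:,0],143)[:,:2].astype(np.float32))
        if np.hypot(*(np.array(ce)-AX))<80: print(n,"lid",np.round(ce,1),r)
    for b in blobs(mask(im,(0,150,90),(5,255,255))|mask(im,(170,150,90),(180,255,255)),40):
        r=rectz(m,b,99)
        if abs(r[0][1]+18)<70 and abs(r[0][0]-650)<70: print(n,"scoop handle",r)
E
```

```text
[487.9  -0.7 405.2] [-0.6 -0.1  0.1]
orange [ 470.3 -190.4] 30.092023849487305
orange [816.  499.5] 17.600414276123047
top lid [ 517.4 -277.5] 73.28752899169922
top scoop handle ((654.5509643554688, -13.29371452331543), (81.32624053955078, 14.767239570617676), 21.971332550048828)
orange [ 501.7 -184. ] 14.583053588867188
orange [923.  479.3] 62.259212493896484
scene lid [ 521.  -278.9] 74.1103286743164
scene scoop handle ((666.6694946289062, -12.842086791992188), (94.80048370361328, 15.733368873596191), 21.00005531311035)
```

```bash
python3 -c "
from bench import arm
print(arm.job_done())"
```

```text
the job is handed in; nothing more can be done
None
```

I handed the job in at about 61 s. By my camera checks all seven balls are in the bowl, the lid is flat, the collar is against its locked stop, and the scoop is back on its pad after being knocked aside; no verdict came back.

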